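Put the dice game away in the acrylic cabinet

TASK

Put the dice game away: slide the clear cabinet's door fully open, nest all the bamboo dice cups upright inside one another in a single stack centred on the cork disc, and then, once they are all nested, drop the brass die into the top cup. Finish by sliding the door fully shut over the stack, leaving the other things on the shelf undisturbed.

Things in the scene. Friction and masses are not known exactly. Their poses are not given: they have to be found in the camera images.
- cup1: bamboo dice cup, one of 5 alike, 3 to 5 present (absent: None), upright at the start. Hollow, 54 mm tall: body tapers from 54 mm across (32 mm up) to a 40 mm foot; above it a straight 64 mm collar, 22 mm tall, dark stripe, 3 mm wall; mouth 58 mm; floor 6 mm thick; 50-100 g. Origin: centre of underside, z to the mouth. Nested, its collar rests on the rim below: 22 mm a step, 2 mm side play.
- cup2: bamboo dice cup, one of 5 alike, 3 to 5 present (absent: None), upright at the start. Hollow, 54 mm tall: body tapers from 54 mm across (32 mm up) to a 40 mm foot; above it a straight 64 mm collar, 22 mm tall, dark stripe, 3 mm wall; mouth 58 mm; floor 6 mm thick; 50-100 g. Origin: centre of underside, z to the mouth. Nested, its collar rests on the rim below: 22 mm a step, 2 mm side play.
- cup3: bamboo dice cup, one of 5 alike, 3 to 5 present (absent: None), upright at the start. Hollow, 54 mm tall: body tapers from 54 mm across (32 mm up) to a 40 mm foot; above it a straight 64 mm collar, 22 mm tall, dark stripe, 3 mm wall; mouth 58 mm; floor 6 mm thick; 50-100 g. Origin: centre of underside, z to the mouth. Nested, its collar rests on the rim below: 22 mm a step, 2 mm side play.
- cup4: bamboo dice cup, one of 5 alike, 3 to 5 present (absent: None), upright at the start. Hollow, 54 mm tall: body tapers from 54 mm across (32 mm up) to a 40 mm foot; above it a straight 64 mm collar, 22 mm tall, dark stripe, 3 mm wall; mouth 58 mm; floor 6 mm thick; 50-100 g. Origin: centre of underside, z to the mouth. Nested, its collar rests on the rim below: 22 mm a step, 2 mm side play.
- cup5: bamboo dice cup, one of 5 alike, 3 to 5 present (absent: None), upright at the start. Hollow, 54 mm tall: body tapers from 54 mm across (32 mm up) to a 40 mm foot; above it a straight 64 mm collar, 22 mm tall, dark stripe, 3 mm wall; mouth 58 mm; floor 6 mm thick; 50-100 g. Origin: centre of underside, z to the mouth. Nested, its collar rests on the rim below: 22 mm a step, 2 mm side play.
- die: brass-coloured aluminium die, a 20 mm cube of 24 g with dark pips. Origin: its centre.
- cabinet: clear acrylic cabinet, fixed; origin on the shelf surface under the centre of the cork disc; x to the back, y to the robot's left (yaw up to 0.1 rad either way), z up. Black plinth 150 (x) by 430 (y) by 12 mm from y = -125 to +305 mm, with brass rails. A fixed clear right end wall stands at y = -116 to -121 mm, its brass-edged top at z = 179 mm.
- pad (a point): centre of the top face of the cork disc (80 mm across, 3 mm thick) on the plinth, 15 mm above the shelf surface, where the stack belongs. x, y, z as the cabinet's.
- door (a joint): sliding door: clear hood (front, top, back, left end in one; right side and below open), brass edged, 124 mm deep (x), 195 long (y), top at 175, 4 mm walls. Value in m: 0 = shut against the right end wall, spanning cabinet y -115 to +80 mm; grows to the left (+y); 0.21 = fully open, y +95 to +290, disc clear in front, behind, above. Starts 0 to 0.09. Friction 2.5 N; stays where left; no catch.
- door_grip (a point): middle of the top of the door's handle: a red block upright on the hood's top, 60 mm along cabinet x, 14 mm thick along y, 32 mm tall (its top 207 mm above the shelf surface). Moves with the door; at door value q it lies at cabinet y = q - 17.5 mm, x = 0.
- egg_cup: blue ceramic egg cup, 48 mm across, 62 mm tall; bystander, leave alone. Origin: centre of underside.
- card_box: blue playing card box lying flat, 64 x 90 x 22 mm; bystander. Origin: centre of underside.
- mug: white mug, 82 mm across, 92 mm tall; bystander. Origin: centre of underside.
- bamboo_pot: wide bamboo plant pot, 116 mm across, 105 mm tall; bystander. Origin: centre of underside.
- dice_tower: black plastic dice tower, 90 x 90 x 190 mm with a red-lined tray in front; bystander. Origin: under the front edge of the tower.
Not all that is in view belongs to the job. What is shaped like the cup2 but pink is not meant. What is shaped like the cup3 but green or turquoise is not meant.

How it is judged:
By the outcome, as a careful person would: the job done as asked, in the order asked, and still so for the second after the job is handed in, with the robot touching nothing.
Of cup1, cup2, cup3, cup4, cup5 only 3 to 5 are there at a start; the rules pass over those that are not, and their reading is None.
At some moment in a run one of die may be knocked a few centimetres aside while the robot is not near it.
Once in a run the grip may slacken for a moment while it holds something.
It also fails if it takes over 210 s, if anything falls off the work surface, if the arm or the gripper's body presses on something with over 40 N, if the wrist force passes 120 N, or if a joint passes its speed limit or range.

ROBOT

A 7-joint arm with a two-finger parallel gripper is mounted at the origin on the work surface. World frame = base frame: x ahead of the robot, y to its left, z up, the work surface at z = 0. Lengths are in m, angles in rad, forces in N, time in s.
With the tool pointing down it reaches from about 0.4 to 0.85 m from the base axis. Payload 10.4 kg.
Tool frame: the origin (TCP) lies at the very end of the fingers, on their centre line; the grasp point (between the pads) lies 19 mm behind it; z points along the fingers, y is the line along which they close (so a half turn about z gives the same grasp; the last joint's range is limited). The gripper opens to 85 mm and grips with 20 to 120 N. Pads are 22 mm wide; open, the fingers measure 114 mm over their backs; the gripper's body (76 mm by 85 mm) begins 54 mm behind the grasp point. The pads swing forward as they close: fully open they stand 13 mm farther back than shut.
Start: joints at [1.185, 0.332, -0.065, 1.46, 0.022, 1.35, -0.088], TCP at [0.222, -0.584, 0.2] pointing down, gripper open.
Joint ranges: [-2.6, 2.6], [-0.5, 2.12], [-1.47, 1.34], [0.16, 2.42], [-1.27, 4.41], [0.06, 2.06], [-2.6, 2.6]. Speed limits (rad/s): [2.22, 2.22, 2.79, 2.79, 3.14, 3.14, 3.14].

INTERFACE

Orientations are given as a unit quaternion [x, y, z, w].
In Python, from workcell import * gives the robot as it stands. The module is installed in compiled form; this text tells all that it offers.
- The arm moves only by the tool carry_out, never from a script. Its argument "motion" is a list of rows, each an object with "xyz": the shift along the tool's x, y, z in m, a list of three; "angular": the turn, a rotation vector about the tool's x, y, z in degrees, a list of three. A call has 1 to 12 rows; each row is the pose to reach, as a shift and turn from the pose commanded when the call began, along the tool's axes at that moment; what a row does not reach only later rows make up. A row lasts 1/10 s, in which the tool goes at most 50 mm and 8.59 degrees, less where a joint would pass 70% of its speed; a pose out of reach is approached as far as the arm can. A call with a gripper value outside its range is refused whole. "hand" is the opening, from 0 (shut) to 1 (fully open), set as the call begins (left out, the last holds). The fingers move at their own pace and stop on an object; "grip_force" is the grip in N (left out, the last holds). Time passes only in rows, so rows that repeat a pose let the fingers close. It gives the time, the measured TCP pose, the force, the opening and the grip force at its end, in the units of the state.
- get_obs(): the state, without advancing time (a new reading comes with each control period).
- camera(name): name is "scene" or "top"; returns a dict with "img" (480x640x3 uint8, red, green, blue), "fx", "fy", "cx", "cy" (pixels), "extrinsics" (4x4, takes a point from camera to world coordinates). Camera axes: x right, y up, looking along -z (the intrinsics and any distortion apply to the point x, -y, -z); pixel columns grow to the right and rows downward; lengths in m; the calibration is good to about 2 mm. A picture is of the moment at which its call begins. There is no depth.
- hand_in(): hands the job in; it is judged then, once.
The state is a dict: "clock": time; "joint_pos": joint angles; "joint_velocities": joint speeds; "tau": joint torques, N m; "position": TCP position; "ee_rot": TCP orientation; "ft_force": force on the tool from outside, world axes, zero at the start; "torque": the same for the moment, N m; "grip_width": opening from 0.0 (shut) to 1.0 (fully open); "grasp_force": force on a finger pad.
Only numpy, scipy, OpenCV 4.12 (cv2) and the standard library are available. Lean on these libraries where they do the work, as an engineer would, in place of code of your own. Each camera call takes 0.05 s, during which the arm holds its last target. There are 200 camera calls.

## Working session

There is one attempt and no reset: what is moved stays moved. The work goes in short steps, Python scripts to look and compute and a tool call to move; the robot and the scene stay as the last step left them, time stands still between calls to the robot, and variables do not carry over. Pictures are saved under pics/ and viewed, at most 14 in all, crops included, and the job is handed in when it is done.

Besides the shell and the picture viewer there is one more tool, called after "Call:" as name(argument=value, ...), one argument or row to a line, values as JSON. carry_out: Moves the arm, as the interface text tells. Its arguments: {"type":"object","properties":{"motion":{"type":"array"},"hand":{"type":"number"},"grip_force":{"type":"number"}},"required":["motion"]}

```bash
mkdir -p pics; ls; python3 - <<'E'
from workcell import *
import cv2,numpy as np
print(get_obs())
for n in("scene","top"):
    c=camera(n);cv2.imwrite(f"pics/{n}0.png",c["img"][:,:,::-1]);print(n,c["fx"],c["fy"],c["cx"],c["cy"],np.round(c["extrinsics"],4).tolist(),[k for k in c])
E
```

```text
pics
{'clock': 0.0, 'joint_pos': array([ 1.18539309,  0.33285548, -0.06468422,  1.46091656,  0.0215915 ,
        1.34985445, -0.08845658]), 'joint_velocities': array([ 1.06215375e-03,  2.30938483e-04,  5.53525383e-05,  1.59255538e-03,
        7.14476160e-05, -2.08812018e-04,  1.39740137e-04]), 'tau': array([-4.03998893e-04, -6.25440574e+01,  4.94996295e-02, -3.91604590e+01,
        1.63286930e-02,  9.83635458e-03, -2.55812199e-05]), 'position': array([ 0.22166047, -0.58395479,  0.19903796]), 'ee_rot': array([ 9.83587326e-01,  1.80431492e-01, -1.48541252e-04, -6.52748462e-04]), 'ft_force': array([ 0.11745125,  0.43152387, -0.81941889]), 'torque': array([ 0.02637873, -0.03540103, -0.01891519]), 'grasp_force': 0.0, 'grip_width': 0.9987934568031236}
scene 510.00257397726887 510.00257397726887 317.8934393282415 235.9088737279505 [[0.989, 0.1181, -0.0892, 0.4166], [-0.1478, 0.7594, -0.6336, -0.7378], [-0.0071, 0.6398, 0.7685, 1.0576], [0.0, 0.0, 0.0, 1.0]] ['img', 'fx', 'fy', 'cx', 'cy', 'extrinsics']
top 517.2560156493106 517.2560156493106 312.86497129619295 248.85608628004007 [[-0.0243, 0.9947, -0.1001, 0.39], [-0.9995, -0.0261, -0.0171, -0.0118], [-0.0196, 0.0996, 0.9948, 1.3901], [0.0, 0.0, 0.0, 1.0]] ['img', 'fx', 'fy', 'cx', 'cy', 'extrinsics']
```

View pics/scene0.png

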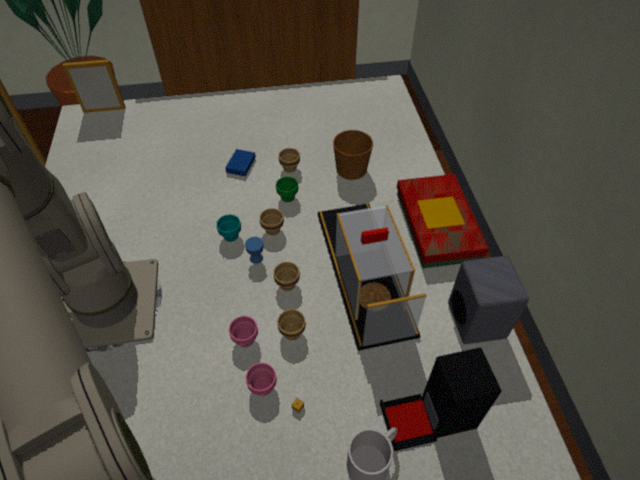

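View pics/top0.png

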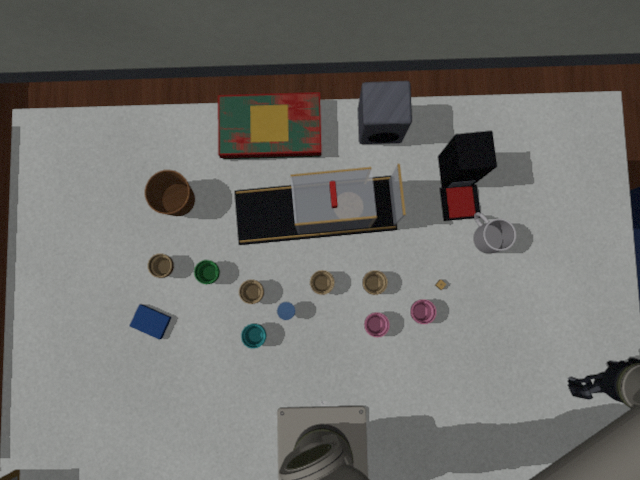

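```bash
cat > h.py <<'E'
from workcell import *
import cv2,numpy as np
from scipy.spatial.transform import Rotation as R
def ray(c,uv,z):
    uv=np.atleast_2d(uv).astype(float);E=np.array(c["extrinsics"])
    d=np.c_[(uv[:,0]-c["cx"])/c["fx"],-(uv[:,1]-c["cy"])/c["fy"],-np.ones(len(uv))]@E[:3,:3].T
    return E[:3,3]+d*((z-E[2,3])/d[:,2])[:,None]
def proj(c,p):
    E=np.array(c["extrinsics"]);q=(np.atleast_2d(p)-E[:3,3])@E[:3,:3]
    return np.c_[c["cx"]+c["fx"]*q[:,0]/-q[:,2],c["cy"]-c["fy"]*q[:,1]/-q[:,2]]
def blobs(c,lo,hi,amin=20,amax=4000):
    h=cv2.cvtColor(c["img"],cv2.COLOR_RGB2HSV);m=cv2.inRange(h,np.array(lo),np.array(hi))
    m=cv2.morphologyEx(m,cv2.MORPH_CLOSE,np.ones((3,3),np.uint8))
    out=[]
    for k in cv2.findContours(m,cv2.RETR_EXTERNAL,cv2.CHAIN_APPROX_NONE)[0]:
        hu=cv2.convexHull(k);M=cv2.moments(hu)
        if amin<M["m00"]<amax: out.append((M["m10"]/M["m00"],M["m01"]/M["m00"],M["m00"],cv2.boundingRect(hu)))
    return out
def tool():
    o=get_obs();return o["position"],R.from_quat(o["ee_rot"]),o
E
python3 - <<'E'
from h import *
for n in("top","scene"):
    c=camera(n);h=cv2.cvtColor(c["img"],cv2.COLOR_RGB2HSV)
    for nm,lo,hi,z in(("bamboo",(8,70,40),(28,255,255),.043),("red",(0,170,100),(6,255,255),.207),("die",(10,150,120),(28,255,255),.01)):
        for b in blobs(c,lo,hi,15): print(n,nm,np.round(b[:3],1),b[3],np.round(ray(c,b[:2],z)[0],4))
c=camera("top");cv2.imwrite("pics/topcrop.png",cv2.resize(c["img"][150:300,220:460,::-1],None,fx=3.3,fy=3.3,interpolation=cv2.INTER_CUBIC))
c=camera("scene");cv2.imwrite("pics/scrop.png",cv2.resize(c["img"][190:360,310:440,::-1],None,fx=3.5,fy=3.5,interpolation=cv2.INTER_CUBIC))
E
```

```text
top bamboo [ 11.3 475.6 102. ] (0, 470, 19, 10) [-0.032   0.7899  0.043 ]
top bamboo [440.5 284.2  53. ] (436, 280, 10, 10) [ 0.425  -0.3166  0.043 ]
top bamboo [251.2 291.4 423.5] (240, 280, 24, 24) [0.4185 0.1744 0.043 ]
top bamboo [374.6 282.1 420.5] (363, 271, 24, 23) [ 0.4346 -0.1466  0.043 ]
top bamboo [322.  282.  402.5] (311, 271, 23, 23) [ 0.4384 -0.0101  0.043 ]
top bamboo [160.2 265.4 434.5] (148, 254, 25, 24) [0.4925 0.4131 0.043 ]
top bamboo [314.7 234.  436.5] (239, 226, 157, 17) [0.5646 0.0055 0.043 ]
top bamboo [335.8 220.4 212. ] (294, 216, 84, 10) [ 0.5991 -0.0507  0.043 ]
top bamboo [263.1 189.6 152.5] (235, 186, 56, 8) [0.687  0.1396 0.043 ]
top bamboo [380.7 178.4  38. ] (373, 177, 17, 4) [ 0.7081 -0.1728  0.043 ]
top bamboo [ 167.5  192.1 1562. ] (145, 170, 48, 46) [0.6875 0.3946 0.043 ]
top bamboo [331.6 171.2 125.5] (291, 167, 80, 9) [ 0.7314 -0.0434  0.043 ]
top bamboo [401.3 190.2 123. ] (398, 164, 8, 51) [ 0.6749 -0.2256  0.043 ]
top bamboo [310.1 146.   46.5] (304, 143, 15, 8) [0.8018 0.0121 0.043 ]
top bamboo [234.3 144.9  20. ] (232, 142, 5, 8) [0.8109 0
[... 2528 characters left out ...]
10) [-0.31    0.6506  0.043 ]
scene bamboo [  84.2   85.4 3626.5] (46, 55, 79, 59) [-0.1625  0.891   0.043 ]
scene red [ 408.2  420.4 1206.5] (386, 401, 46, 40) [ 0.6049 -0.4552  0.207 ]
scene red [374.4 231.6 100.5] (362, 228, 26, 8) [ 0.6392 -0.0434  0.207 ]
scene red [455.5 228.6  56.5] (449, 226, 14, 6) [ 0.8164 -0.0623  0.207 ]
scene die [297.2 403.4  56.5] (292, 399, 11, 10) [ 0.4276 -0.32    0.01  ]
scene die [393.8 300.1 117. ] (368, 294, 57, 13) [ 0.6898 -0.1019  0.01  ]
scene die [403.4 245.7  56.5] (393, 221, 21, 49) [0.7553 0.0581 0.01  ]
scene die [349.1 248.6  96. ] (338, 214, 23, 66) [0.6125 0.0707 0.01  ]
scene die [ 440.  212. 1079.] (418, 196, 46, 33) [0.8859 0.159  0.01  ]
```

View pics/topcrop.png

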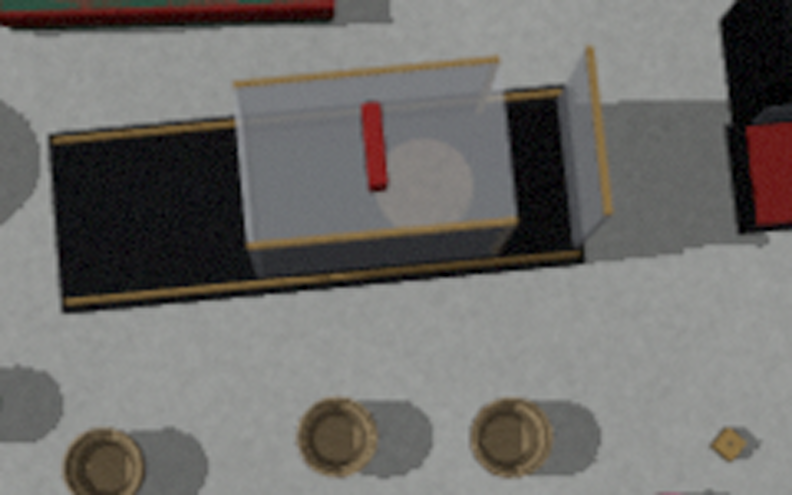

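View pics/scrop.png

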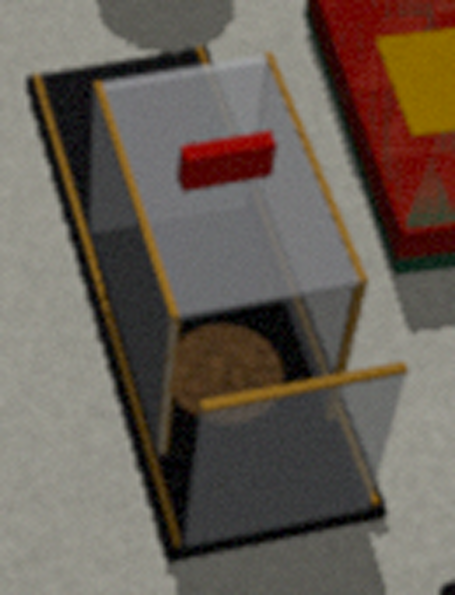

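The scene shows four bamboo cups, at about (161,266), (252,292), (322,283) and (374,282) in the top view. The die is at (441,284) and the red handle at (333,193). The plinth corners in the top view are near (239,244), (397,229) and (235,191). The door is partly open, to the left of the end wall.

```bash
cat >> h.py <<'E'
def plan(p,yaw):
    """shift and turn (tool axes) from the present pose to TCP p, pointing down, tool x at yaw"""
    P,Q,o=tool();T=R.from_euler('z',yaw)*R.from_euler('x',np.pi)
    r=(Q.inv()*T).as_rotvec(degrees=True);s=Q.inv().apply(np.array(p)-P)
    print("xyz",np.round(s,4),"rot",np.round(r,2),"dist",round(float(np.linalg.norm(s)),3),flush=True)
E
python3 - <<'E'
from h import *
c=camera("top")
P=ray(c,[(220+u/3.3,150+v/3.3) for u,v in((50,135),(64,311),(583,261),(563,87))],0.006);print(P.round(4))
y=P[1]-P[2];y2=P[0]-P[3];print(np.arctan2(-y[0],y[1]),np.arctan2(-y2[0],y2[1]),np.linalg.norm(y))
# rails: fit lines to brass blobs
a=.09
h=cv2.cvtColor(c["img"],cv2.COLOR_RGB2HSV);m=cv2.inRange(h,np.array((8,70,40)),np.array((28,255,255)))
for box in((226,243,239,396),(186,194,235,291)):
    v,u=np.nonzero(m[box[0]:box[1],box[2]:box[3]]);W=ray(c,np.c_[u+box[2],v+box[0]],.014)
    vx=cv2.fitLine(W[:,:2].astype(np.float32),cv2.DIST_HUBER,0,.01,.01).ravel();print("rail",vx,np.arctan2(vx[0],-vx[1]),np.arctan2(-vx[0],vx[1]))
# handle: vertical red in both cams, top face corners
for n in("top","scene"):
    c=camera(n)
    h=cv2.cvtColor(c["img"],cv2.COLOR_RGB2HSV);b=(178,210,325,342) if n=="top" else (222,246,355,395)
    s=h[b[0]:b[1],b[2]:b[3]];m=cv2.inRange(s,np.array((0,130,60)),np.array((8,255,255)))
    v,u=np.nonzero(m);r=cv2.minAreaRect(np.c_[u+b[2],v+b[0]].astype(np.float32));bp=cv2.boxPoints(r);print(n,r,ray(c,bp,.207)[:,:2].round(4).tolist())
plan((.638,-.042,.26),.09)
E
```

```text
[[ 0.6937  0.2202  0.006 ]
 [ 0.547   0.21    0.006 ]
 [ 0.5768 -0.2148  0.006 ]
 [ 0.7218 -0.2042  0.006 ]]
0.0700458405667711 0.06619526319558192 0.4258806976784642
rail [ 0.06821322 -0.99767077  0.56841266  0.00593884] 0.068266235 -3.0733266
rail [ 0.06911898 -0.9976084   0.69337445  0.14364049] 0.06917413 -3.0724187
top ((332.96209716796875, 193.5448455810547), (25.328872680664062, 5.481002330780029), 85.2363510131836) [[0.6664, -0.0332], [0.6671, -0.046], [0.6075, -0.0492], [0.6068, -0.0365]]
scene ((374.7973327636719, 235.28378295898438), (12.001126289367676, 27.454631805419922), 80.53767395019531) [[0.6086, -0.0388], [0.67, -0.0352], [0.6663, -0.0687], [0.6061, -0.072]]
xyz [ 0.5815 -0.3593 -0.0602] rot [-0.   -0.   15.63] dist 0.686
```

Call:
carry_out(
  motion=[
    {"xyz": [0, 0, -0.05], "angular": [0, 0, 8]},
    {"xyz": [0.04, -0.025, -0.07], "angular": [0, 0, 16.8]},
    {"xyz": [0.582, -0.359, -0.07], "angular": [0, 0, 16.8]},
    {"xyz": [0.582, -0.359, -0.07], "angular": [0, 0, 16.8]},
    {"xyz": [0.582, -0.359, -0.07], "angular": [0, 0, 16.8]},
    {"xyz": [0.582, -0.359, -0.07], "angular": [0, 0, 16.8]},
    {"xyz": [0.582, -0.359, -0.07], "angular": [0, 0, 16.8]},
    {"xyz": [0.582, -0.359, -0.07], "angular": [0, 0, 16.8]},
    {"xyz": [0.582, -0.359, -0.07], "angular": [0, 0, 16.8]},
    {"xyz": [0.582, -0.359, -0.07], "angular": [0, 0, 16.8]},
    {"xyz": [0.582, -0.359, -0.07], "angular": [0, 0, 16.8]},
    {"xyz": [0.582, -0.359, -0.07], "angular": [0, 0, 16.8]},
  ],
  hand=1,
)

```text
clock: 1.65
position: [0.5555, -0.1497, 0.27]
ee_rot: [0.999, 0.035, 0.0, 0.0]
ft_force: [-0.4, -0.4, -0.1]
grip_width: 0.999
grasp_force: 0.0
```

```bash
python3 -c "
from h import *
plan((.6385,-.0415,.26),.069)"
```

```text
xyz [ 0.0903 -0.1022  0.0101] rot [ 0.03 -0.04  0.01] dist 0.137
```

Call:
carry_out(
  motion=[
    {"xyz": [0.09, -0.102, 0.01], "angular": [0, 0, 0]},
    {"xyz": [0.09, -0.102, 0.01], "angular": [0, 0, 0]},
    {"xyz": [0.09, -0.102, 0.01], "angular": [0, 0, 0]},
    {"xyz": [0.09, -0.102, 0.01], "angular": [0, 0, 0]},
    {"xyz": [0.09, -0.102, 0.01], "angular": [0, 0, 0]},
    {"xyz": [0.09, -0.102, 0.01], "angular": [0, 0, 0]},
  ],
)

```text
clock: 2.25
position: [0.637, -0.0447, 0.2598]
ee_rot: [0.999, 0.034, 0.0, 0.0]
ft_force: [-0.0, 0.2, -0.1]
grip_width: 0.998
grasp_force: 0.0
```

```bash
python3 -c "
from h import *
plan((.6385,-.0415,.183),.069)"
```

```text
xyz [ 0.0017 -0.0032  0.0768] rot [ 0.05 -0.   -0.06] dist 0.077
```

Call:
carry_out(
  motion=[
    {"xyz": [0.0017, -0.0032, 0.04], "angular": [0, 0, 0]},
    {"xyz": [0.0017, -0.0032, 0.077], "angular": [0, 0, 0]},
    {"xyz": [0.0017, -0.0032, 0.077], "angular": [0, 0, 0]},
    {"xyz": [0.0017, -0.0032, 0.077], "angular": [0, 0, 0]},
  ],
)

```text
clock: 2.65
position: [0.6385, -0.0415, 0.1838]
ee_rot: [0.999, 0.034, 0.0, 0.0]
ft_force: [0.4, -0.7, 0.7]
grip_width: 0.999
grasp_force: 0.0
```

Call:
carry_out(
  motion=[
    {"xyz": [0, 0, 0]},
    {"xyz": [0, 0, 0]},
    {"xyz": [0, 0, 0]},
    {"xyz": [0, 0, 0]},
    {"xyz": [0, 0, 0]},
    {"xyz": [0, 0, 0]},
    {"xyz": [0, 0, 0]},
    {"xyz": [0, 0, 0]},
  ],
  hand=0,
  grip_force=30,
)

```text
validation failed for argument at $.mo...
```

```bash
python3 - <<'E'
from h import *
c=camera("scene");cv2.imwrite("pics/s1.png",cv2.resize(c["img"][60:380,220:540,::-1],None,fx=1.8,fy=1.8))
P,Q,o=tool();pad=np.array([.641,-.087]);y=np.array([-np.sin(.069),np.cos(.069)])
q=(P[:2]-pad)@y+.0175;t=P[:2]+y*(.211-q);print(q,t,o["grip_width"],o["grasp_force"]);plan((*t,P[2]),.069)
E
```

```text
0.0634943330783839 [0.62917904 0.1061446 ] 1.0033967862403173 0.0
xyz [-1.000e-04 -1.475e-01 -1.000e-04] rot [ 0.04 -0.14 -0.05] dist 0.148
```

View pics/s1.png

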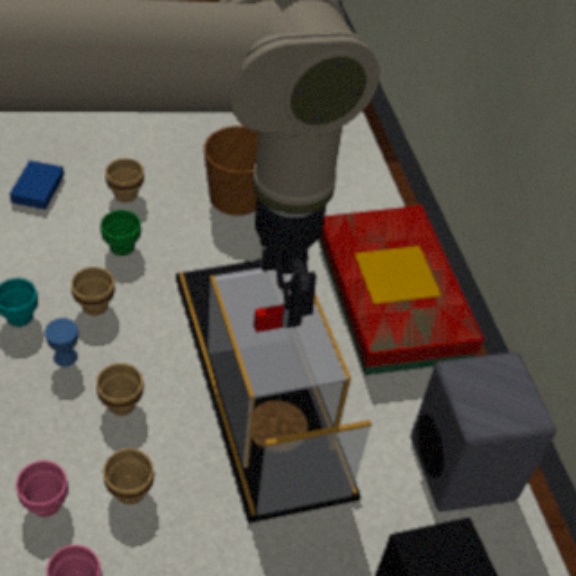

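The open fingers straddle the red handle at about (268,318) in this crop. The closing call was refused because its rows had no "angular" field, so I'm sending it again.

Call:
carry_out(
  motion=[
    {"xyz": [0, 0, 0], "angular": [0, 0, 0]},
    {"xyz": [0, 0, 0], "angular": [0, 0, 0]},
    {"xyz": [0, 0, 0], "angular": [0, 0, 0]},
    {"xyz": [0, 0, 0], "angular": [0, 0, 0]},
    {"xyz": [0, 0, 0], "angular": [0, 0, 0]},
    {"xyz": [0, 0, 0], "angular": [0, 0, 0]},
    {"xyz": [0, 0, 0], "angular": [0, 0, 0]},
    {"xyz": [0, 0, 0], "angular": [0, 0, 0]},
    {"xyz": [0, 0, 0], "angular": [0, 0, 0]},
    {"xyz": [0, 0, 0], "angular": [0, 0, 0]},
  ],
  hand=0,
  grip_force=30,
)

```text
clock: 3.7
position: [0.6387, -0.0401, 0.1827]
ee_rot: [0.999, 0.035, 0.0, 0.0]
ft_force: [-0.1, -0.2, -0.0]
grip_width: -0.001
grasp_force: 0.0
```

Call:
carry_out(
  motion=[
    {"xyz": [0, -0.02, 0], "angular": [0, 0, 0]},
    {"xyz": [0, -0.045, 0], "angular": [0, 0, 0]},
    {"xyz": [0, -0.07, 0], "angular": [0, 0, 0]},
    {"xyz": [0, -0.095, 0], "angular": [0, 0, 0]},
    {"xyz": [0, -0.115, 0], "angular": [0, 0, 0]},
    {"xyz": [0, -0.13, 0], "angular": [0, 0, 0]},
    {"xyz": [0, -0.138, 0], "angular": [0, 0, 0]},
    {"xyz": [0, -0.143, 0], "angular": [0, 0, 0]},
    {"xyz": [0, -0.146, 0], "angular": [0, 0, 0]},
    {"xyz": [0, -0.148, 0], "angular": [0, 0, 0]},
    {"xyz": [0, -0.148, 0], "angular": [0, 0, 0]},
  ],
)

```text
clock: 4.8
position: [0.6285, 0.1071, 0.1827]
ee_rot: [0.999, 0.034, -0.0, 0.0]
ft_force: [-0.0, -0.7, -0.8]
grip_width: 0.001
grasp_force: 0.0
```

```bash
python3 - <<'E'
from h import *
a=camera("scene");b=camera("top")
I=np.hstack([cv2.resize(a["img"][190:350,310:440],None,fx=3,fy=3),cv2.resize(b["img"][150:260,230:410],None,fx=2.2,fy=2.2)[:480] if 0 else cv2.resize(b["img"][140:260,270:372],(408,480))])
cv2.imwrite("pics/s2.png",I[:,:,::-1])
E
```

```text
(no output)
```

View pics/s2.png

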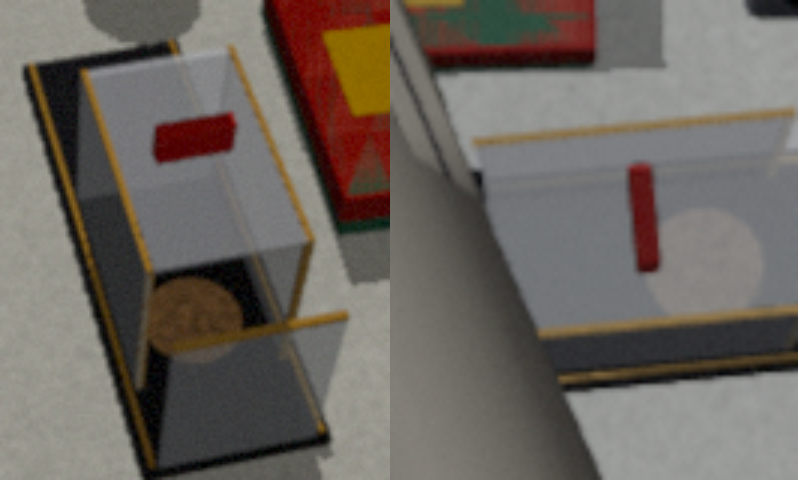

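```bash
python3 - <<'E'
from h import *
P,Q,o=tool();print(P)
a=camera("scene");b=camera("top")
for c in(a,b): print(proj(c,P),proj(c,P+[0,0,.06]),proj(c,[.6385,-.0415-.045,.197]))
u,v=proj(a,P)[0].astype(int);u2,v2=proj(b,P)[0].astype(int)
def cut(im,u,v):
    im=im.copy();cv2.circle(im,(u,v),1,(0,255,0),-1);return cv2.resize(im[v-60:v+40,u-50:u+50],(400,400))
I=np.hstack([cut(a["img"],u,v),cut(b["img"],u2,v2)])
cv2.imwrite("pics/s3.png",I[:,:,::-1])
E
```

```text
[0.62851013 0.10697278 0.18266651]
[[355.66244602 191.48415637]] [[356.95501443 173.16388759]] [[378.13864328 249.77717069]]
[[270.38719664 200.87340451]] [[267.69388474 195.77200213]] [[352.21125771 193.20205767]]
```

View pics/s3.png

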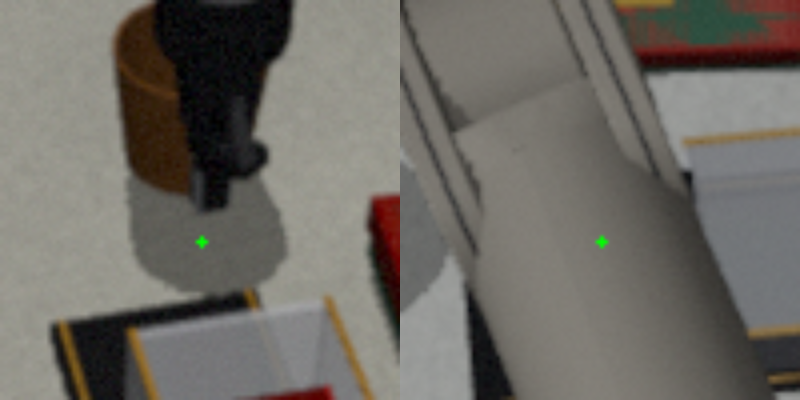

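The door hasn't moved: the fingers closed at width 0 and missed the handle. The fingertips also appear about 8 px above the projected TCP. I'll lift clear and check the tip position in both views.

Call:
carry_out(
  motion=[
    {"xyz": [0, 0, -0.04], "angular": [0, 0, 0]},
    {"xyz": [0, 0, -0.08], "angular": [0, 0, 0]},
    {"xyz": [-0.21, 0.49, -0.08], "angular": [0, 0, 0]},
    {"xyz": [-0.21, 0.49, -0.08], "angular": [0, 0, 0]},
    {"xyz": [-0.21, 0.49, -0.08], "angular": [0, 0, 0]},
    {"xyz": [-0.21, 0.49, -0.08], "angular": [0, 0, 0]},
    {"xyz": [-0.21, 0.49, -0.08], "angular": [0, 0, 0]},
    {"xyz": [-0.21, 0.49, -0.08], "angular": [0, 0, 0]},
    {"xyz": [-0.21, 0.49, -0.08], "angular": [0, 0, 0]},
    {"xyz": [-0.21, 0.49, -0.08], "angular": [0, 0, 0]},
    {"xyz": [-0.21, 0.49, -0.08], "angular": [0, 0, 0]},
    {"xyz": [-0.21, 0.49, -0.08], "angular": [0, 0, 0]},
  ],
  hand=0,
)

```text
clock: 6.2
position: [0.4627, -0.3666, 0.2631]
ee_rot: [0.999, 0.035, 0.0, 0.0]
ft_force: [1.2, -0.2, 0.2]
grip_width: -0.002
grasp_force: 0.0
```

Call:
carry_out(
  motion=[
    {"xyz": [0, 0, 0.1], "angular": [0, 0, 0]},
    {"xyz": [0, 0, 0.1], "angular": [0, 0, 0]},
    {"xyz": [0, 0, 0.1], "angular": [0, 0, 0]},
    {"xyz": [0, 0, 0.1], "angular": [0, 0, 0]},
  ],
)

```text
clock: 6.6
position: [0.4639, -0.3644, 0.1638]
ee_rot: [0.999, 0.035, -0.0, -0.0]
ft_force: [0.7, 0.6, 0.9]
grip_width: 0.001
grasp_force: 0.0
```

```bash
python3 - <<'E'
from h import *
P,Q,o=tool();print(P)
a=camera("scene");b=camera("top")
def cut(c):
    u,v=proj(c,P)[0].round().astype(int);im=c["img"].copy();print(u,v);cv2.circle(im,(u,v),0,(0,255,0),-1)
    u=min(max(u,50),590);v=min(v,430);return cv2.resize(im[v-50:v+50,u-50:u+50],(400,400),interpolation=cv2.INTER_NEAREST)
cv2.imwrite("pics/s4.png",np.hstack([cut(a),cut(b)])[:,:,::-1])
E
```

```text
[ 0.46393938 -0.36444677  0.16375405]
317 391
472 266
```

View pics/s4.png

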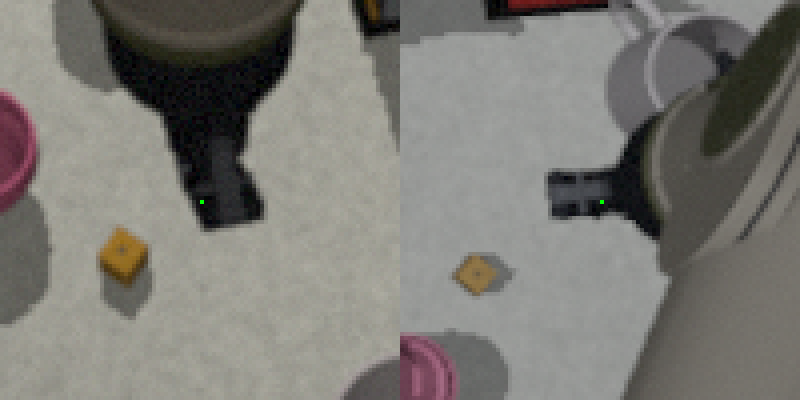

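```bash
cat >> h.py <<'E'
def tri(a,ua,b,ub):
    out=[]
    L=[]
    for c,u in((a,ua),(b,ub)):
        p=ray(c,u,0)[0];o=np.array(c["extrinsics"])[:3,3];d=(p-o)/np.linalg.norm(p-o);L.append((o,np.eye(3)-np.outer(d,d)))
    A=sum(m for _,m in L);x=np.linalg.solve(A,sum(m@o for o,m in L))
    return x,[float(np.linalg.norm(m@(x-o))) for o,m in L]
E
python3 - <<'E'
from h import *
a=camera("scene");b=camera("top");P,Q,o=tool()
ua=(317-50+233/4,391-50+224/4);ub=(472-50+148/4,266-50+195/4)
x,r=tri(a,ua,b,ub);print(x,r,x-P)
print(o["joint_pos"].round(4).tolist(),o["ee_rot"])
for z in(.15,.17,.183,.2):print(z,ray(a,(355.66+2.2,191.5-8.5),z)[0])
E
```

```text
[ 0.47622861 -0.35183609  0.10043063] [0.005657647987299235, 0.005657647987299173] [ 0.01091251  0.01335412 -0.06525564]
[0.7977, 0.2886, -0.2531, 1.5948, 0.0753, 1.2633, -0.9687] [0.99938505 0.03499535 0.00169436 0.00140936]
0.15 [0.64778049 0.16724244 0.15      ]
0.17 [0.64268696 0.14729832 0.17      ]
0.183 [0.63937616 0.13433464 0.183     ]
0.2 [0.63504665 0.11738213 0.2       ]
```

```bash
python3 - <<'E'
from h import *
P,Q,o=tool();print(P,o["clock"])
a=camera("scene");b=camera("top");P,Q,o=tool();print(P,o["clock"],o["joint_velocities"].round(3))
def cut(c):
    u,v=proj(c,P)[0].round().astype(int);im=c["img"].copy();print(u,v);cv2.circle(im,(u,v),0,(0,255,0),-1)
    u=min(max(u,50),590);v=min(v,430);return cv2.resize(im[v-50:v+50,u-50:u+50],(400,400),interpolation=cv2.INTER_NEAREST)
cv2.imwrite("pics/s5.png",np.hstack([cut(a),cut(b)])[:,:,::-1])
E
```

```text
[ 0.4653161  -0.36519021  0.16568627] 6.8
[ 0.46479827 -0.36495518  0.16469643] 6.9 [ 0.001  0.007  0.002  0.012  0.001 -0.006 -0.001]
317 391
472 265
```

View pics/s5.png

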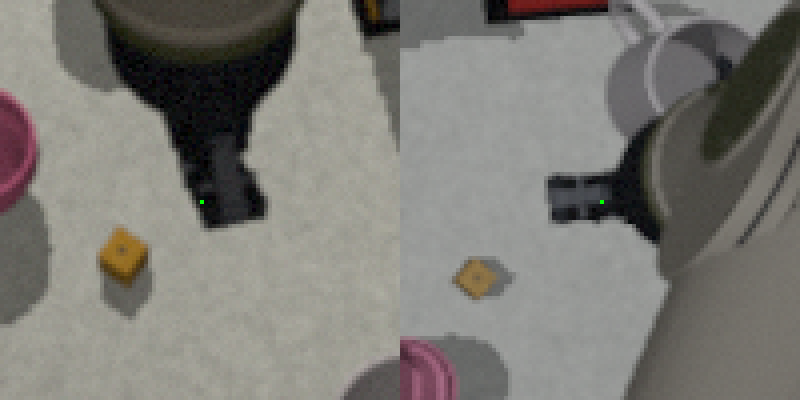

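```bash
python3 - <<'E'
from h import *
P,Q,o=tool()
a=camera("scene");b=camera("top")
for h in(0,.02,.05,.1,.15,.2):
    ua=proj(a,P+[0,0,h])[0];ub=proj(b,P+[0,0,h])[0];print(h,((ua-[267,341])*4).round(),((ub-[422,215])*4+[400,0]).round())
x,r=tri(a,(267+235/4,341+222/4),b,(422+148/4,215+198/4));print(x,r)
# die & cups by triangulation
for n,A,B in(("die",(297.2,403.4),(440.5,284.2)),("c3",(291,323.5),(374.6,282.1)),("c4",(286.3,275.1),(322,282)),("handle",(374.6,233),(333,193.5))):print(n,*tri(a,A,b,B))
E
```

```text
0 [201. 201.] [600. 201.]
0.02 [201. 183.] [609. 198.]
0.05 [200. 155.] [625. 195.]
0.1 [199. 104.] [652. 188.]
0.15 [198.  48.] [683. 181.]
0.2 [197. -13.] [716. 173.]
[ 0.47700809 -0.35153298  0.10175415] [0.0058980339050190905, 0.005898033905019196]
die [ 0.42664797 -0.32261211  0.01631821] [0.0009632229050374858, 0.0009632229050374553]
c3 [ 0.43538014 -0.14678968  0.04183898] [0.000675749881867128, 0.0006757498818670395]
c4 [ 0.439293   -0.01023556  0.0399651 ] [0.0008494060948104911, 0.0008494060948103637]
handle [ 0.63954332 -0.04156432  0.19963007] [0.0010051040404177457, 0.0010051040404179085]
```

```bash
python3 - <<'E'
from h import *
P,Q,o=tool()
a=camera("scene");b=camera("top")
for c,u,y in((a,(267+235/4,341+222/4),P[1]-.0145),(b,(422+148/4,215+198/4),P[1]+.0145)):
    p0=ray(c,u,0)[0];p1=ray(c,u,.3)[0];t=(y-p0[1])/(p1[1]-p0[1]);print(p0+t*(p1-p0),P)
for z in (.10,.12,.14,.165): print(z,ray(a,(267+235/4,341+222/4),z)[0],ray(b,(422+148/4,215+198/4),z)[0])
E
```

```text
[ 0.47814788 -0.37925224  0.17057273] [ 0.46433811 -0.36475224  0.16381651]
[ 0.47083075 -0.35025224  0.10601265] [ 0.46433811 -0.36475224  0.16381651]
0.1 [ 0.48304161 -0.35072481  0.1       ] [ 0.47120905 -0.35183722  0.1       ]
0.12 [ 0.48165475 -0.35880936  0.12      ] [ 0.4699507  -0.34656507  0.12      ]
0.14 [ 0.48026789 -0.36689391  0.14      ] [ 0.46869234 -0.34129291  0.14      ]
0.165 [ 0.47853431 -0.37699959  0.165     ] [ 0.46711939 -0.33470272  0.165     ]
```

Call:
carry_out(
  motion=[
    {"xyz": [0, 0, 0.04], "angular": [0, 0, 0]},
    {"xyz": [0, 0, 0.08], "angular": [0, 0, 0]},
    {"xyz": [0, 0, 0.1], "angular": [0, 0, 0]},
    {"xyz": [0, 0, 0.11], "angular": [0, 0, 0]},
    {"xyz": [0, 0, 0.12], "angular": [0, 0, 0]},
    {"xyz": [0, 0, 0.12], "angular": [0, 0, 0]},
  ],
)

```text
clock: 7.7
position: [0.4638, -0.3645, 0.0424]
ee_rot: [0.999, 0.035, -0.0, -0.0]
ft_force: [-0.7, -0.1, 0.3]
grip_width: -0.0
grasp_force: 0.0
```

```bash
python3 - <<'E'
from h import *
P,Q,o=tool();print(P,o["ft_force"],Q.as_matrix().round(3).tolist())
a=camera("scene");b=camera("top")
for c in (a,b):
    u,v=proj(c,P)[0].round().astype(int);print(u,v)
    g=c["img"][v-22:v+14,u-26:u+20].max(2)
    for r in g: print("".join("#" if x<45 else "+" if x<80 else "-" if x<120 else "." for x in r))
    print(ray(c,[(u,v)],0))
E
```

```text
[ 0.46377668 -0.36451328  0.04235841] [-0.73448724 -0.12221476  0.34754361] [[0.998, 0.069, -0.0], [0.069, -0.998, 0.0], [-0.0, -0.0, -1.0]]
317 416
.........-+###############################+-..
..........-##############################+-...
...........-############################+-....
............-+#########################+-.....
.............-+#######################+-......
...............-+####################+-.......
................-+###################+........
.................-+##################-........
..................-##################-........
......-............+################+.........
...........--......+################+.........
...........-+......-################+.........
.--.......-+-.......+#########+#####+.........
.---.....--+-.......-+##############-.........
.-++--...-+--........-##########+##+..........
..-++----++---.......-+######+######..........
..---+--------.......-++#######+++##-.........
..------+-----........-#######++#+##+.........
..------------........-#######++++###-........
..------------........-########+#+###+-.......
..---------
[... 1820 characters left out ...]
++
.............-+--++++++++##########+----++++++
..............+++++#++#############++---+-++++
..............++####+++############++---+-++++
..............+######++####+++######++--++++++
..............-+#++-----++....-+#####++-++++++
...............................-+####++++-++++
................................-+####+++-++++
.................................-+###++++++++
..................................-+##+++++++-
....................................++++++++++
.....................................-+++++++-
.......-..----.......................-++++++--
......-....----......................-+++-+---
.....-......----.....................-+++-----
[[ 0.4655147  -0.37490623  0.        ]]
```

Call:
carry_out(
  motion=[
    {"xyz": [0, 0, 0.01], "angular": [0, 0, 0]},
    {"xyz": [0, 0, 0.016], "angular": [0, 0, 0]},
    {"xyz": [0, 0, 0.02], "angular": [0, 0, 0]},
    {"xyz": [0, 0, 0.024], "angular": [0, 0, 0]},
    {"xyz": [0, 0, 0.024], "angular": [0, 0, 0]},
  ],
)

```text
clock: 8.3
position: [0.4635, -0.3643, 0.018]
ee_rot: [0.999, 0.035, -0.0, -0.0]
ft_force: [0.8, -0.4, -0.1]
grip_width: 0.002
grasp_force: 0.0
```

Call:
carry_out(
  motion=[
    {"xyz": [0, 0, 0.006], "angular": [0, 0, 0]},
    {"xyz": [0, 0, 0.01], "angular": [0, 0, 0]},
    {"xyz": [0, 0, 0.01], "angular": [0, 0, 0]},
  ],
)

```text
clock: 8.6
position: [0.4635, -0.3643, 0.008]
ee_rot: [0.999, 0.035, -0.0, -0.0]
ft_force: [-0.7, 0.1, -0.5]
grip_width: -0.001
grasp_force: 0.0
```

```bash
python3 - <<'E'
from h import *
P,Q,o=tool();print(P,o["ft_force"],o["torque"])
a=camera("scene");b=camera("top")
for c in (a,b):
    u,v=proj(c,P)[0].round().astype(int);print(u,v)
    g=c["img"][v-14:v+14,u-20:u+20].max(2)
    for r in g: print("".join("#" if x<45 else "+" if x<80 else "-" if x<120 else "." for x in r))
E
```

```text
[ 0.46345797 -0.36429063  0.00796402] [-0.73996103  0.12141168 -0.48405506] [ 0.01969388  0.00270773 -0.00486798]
317 422
...-++-.....-##################.........
---++---....-+################+.........
--++----.....+################-.........
+-+-----.....-################-.........
--------.....-################+.........
--------......+###############+.........
-------........+##############-.........
-------........-##########+##+..........
------.........-+#######++###+..........
-----...........++######+++##+..........
----............-#######++####-.........
----............-#######+#++##+-........
................-#######++#+###+........
.................+#######++#++#+........
.................-+######+++####-.......
.................-+######++++###+.......
..................-######+#######.......
..................-+#####+++#####-......
...................+#####+++######-.....
...................-#####+########-.....
...................-######++++####-.....
...................-+########+###+......
....................+#######+++++-......
....................-+###++--......
[... 625 characters left out ...]
+--
.......-++++++++++++######++------+++-+-
.......-+-+--++---++#######+------++++--
.......-----++-+++++#######+----++++++++
.......----++++++++########++----++++++-
.......-++++##++###########++---++--+-++
.......-#+####++############++---+++-++-
.......-+#####++####+--+#####+---++-++-+
........-#+-----.-+-...-+####++--+++--++
........................-+####++++++++-+
.........................-+####++-++++++
..........................-+##++++++++-+
...........................-+#+++-+++-+-
.............................++-++++----
...--..----...................-+--+++---
...-....----..................-+++-+----
..-......----.................-+--+-----
.-.........---................--++---+--
```

```bash
python3 - <<'E'
from h import *
a=camera("scene");b=camera("top")
for z in(.008,.02,.04):print(z,ray(a,[(319.5,432),(330.5,429.5)],z)[:,:2],ray(b,[(442.3,264.5),(442.5,273.5)],z)[:,:2])
o=get_obs();print(o["joint_pos"])
E
```

```text
0.008 [[ 0.46519134 -0.3849376 ]
 [ 0.488068   -0.38334215]] [[ 0.47813267 -0.3318406 ]
 [ 0.45415373 -0.3311925 ]]
0.02 [[ 0.46463625 -0.38897199]
 [ 0.48725135 -0.38739478]] [[ 0.4773678  -0.32906148]
 [ 0.45359705 -0.32841901]]
0.04 [[ 0.46371109 -0.39569597]
 [ 0.48589027 -0.39414916]] [[ 0.47609302 -0.32442963]
 [ 0.45266926 -0.32379654]]
[ 0.78485763  0.44536958 -0.2402495   1.74132696  0.12469657  0.9693811
 -1.00469764]
```

```bash
python3 - <<'E'
from h import *
P,Q,o=tool();a=camera("scene");b=camera("top")
def cut(c,du,dv,s):
    im=cv2.resize(np.clip(c["img"].astype(float)*1.8,0,255).astype(np.uint8),None,fx=5,fy=5,interpolation=cv2.INTER_CUBIC)
    for h in(0,.073,.15):
        q=proj(c,P+[0,0,h])[0]*5
        for k,col in((-.04,(255,0,0)),(0,(0,255,0)),(.04,(0,255,255))):
            e=proj(c,P+[0,0,h]+Q.apply([0,k,0]))[0]*5;cv2.circle(im,tuple(int(t) for t in e),3,col,-1)
    u,v=(proj(c,P)[0]*5).astype(int);return im[v-dv:v+550-dv,u-du:u+400-du]
A=cut(a,200,430,0);B=cut(b,150,270,0);print(A.shape,B.shape)
cv2.imwrite("pics/s6.png",np.hstack([A,B])[:,:,::-1])
E
```

```text
(550, 400, 3) (550, 400, 3)
```

View pics/s6.png

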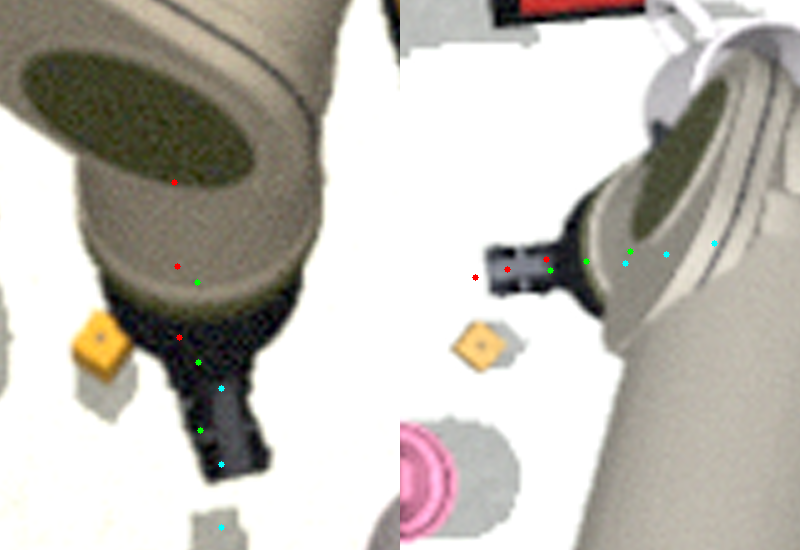

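```bash
python3 - <<'E'
from h import *
P,Q,o=tool();a=camera("scene");b=camera("top")
pa=proj(a,P)[0];pb=proj(b,P)[0]
f=lambda p,x,y,cx,cy:(p[0]+(x-cx)/5,p[1]+(y-cy)/5)
A=[f(pa,x,y,200,430) for x,y in((210,360),(238,472))];B=[f(pb,x-400,y,150,270) for x,y in((600,270),(487,269))]
def pl(c,u):
    C=np.array(c["extrinsics"])[:3,3];n=np.cross(ray(c,u[0],0)[0]-C,ray(c,u[1],0)[0]-C);return n/np.linalg.norm(n),C
n1,c1=pl(a,A);n2,c2=pl(b,B);d=np.cross(n1,n2);d/=np.linalg.norm(d);print("axis",d)
# point of axis at z=.008
for z in(0,.03,.06,.15):print(z,np.linalg.solve(np.array([n1,n2,[0,0,1]]),[n1@c1,n2@c2,z]))
print("tips",*tri(a,A[1],b,B[1]))
print("shadow",ray(a,f(pa,220,508,200,430),0))
E
```

```text
axis [-0.06797149 -0.19931139  0.97757601]
0 [ 0.46782365 -0.27712454  0.        ]
0.03 [ 0.46573773 -0.28324104  0.03      ]
0.06 [ 0.46365181 -0.28935754  0.06      ]
0.15 [ 0.45739405 -0.30770703  0.15      ]
tips [ 0.47623959 -0.35280457 -0.08321722] [0.005803252499414517, 0.005803252499414499]
shadow [[ 0.46779515 -0.39397166  0.        ]]
```

```bash
python3 - <<'E'
from h import *
a=camera("scene");b=camera("top")
print(*tri(a,(157.5,260.5),b,(279,406.5)));print(*tri(a,(153,337),b,(368,406)))
c=b;g=c["img"]
for x,y in((279,407),(368,406)):
    for r in g[y-6:y+8,x-8:x+9].max(2): print(" ".join("%3d"%t for t in r))
    print()
for x,y in((157,261),(153,337)):
    for r in a["img"][y-8:y+9,x-8:x+9].max(2): print(" ".join("%3d"%t for t in r))
    print()
E
```

```text
[0.1172428  0.11046203 0.0066095 ] [0.0005363713513525564, 0.0005363713513525059]
[ 0.11894252 -0.12028431  0.0186229 ] [0.0021985751100231407, 0.0021985751100231593]
154 153 153 155 154 157 156 156 158 156 155 153 154 158 157 156 155
155 156 154 155 156 155 154 158 157 158 155 154 156 153 155 158 155
152 155 155 155 155 153 155 157 157 156 156 156 156 152 151 152 152
154 156 154 155 154 153 155 157 156 159 155 157 157 151 151 151 152
154 155 156 155 157 154 154 156 154 158 159 158 157 154 151 150 152
155 155 155 156 157 156 154 155 155 156 158 157 157 153 155 155 146
154 156 156 155 156 156 155 157 141 121 113 113 111 113 112 113 103
159 158 159 159 156 155 156 135 115 108 100  97  99  98 100  97  98
157 159 162 158 156 155 142 122 119 120 122 119 120 122 121 121 121
157 157 159 161 157 157 131 119 125 125 125 123 127 125 125 124 125
158 157 159 159 157 153 134 128 127 114  96  92 115 124 125 126 126
158 157 158 157 156 150 139 129 127  97  89  94  99 119 125 124 126
158 157 158 155 155 149 135 129 127  97 108 114  90 111 125 123 123
157 157 158 156 157 150 135 130 128 104  88  88  
[... 2585 characters left out ...]
 156 159 157 158 154
123 121 119 113 110  95  72  54  80 136 156 158 153 153 154 155 152
108 105  97  90  87  76  61  64  95 140 156 160 160 152 151 154 159
 80  80  77  76  69  68  70  82 101 145 161 158 159 150 156 153 159
 72  73  69  72  71  81  87  96 132 154 161 159 155 156 158 158 158
 87  87  92  85  90  92  97 103 139 160 158 155 155 154 156 156 161
 95  97  97  94  93  97 100 104 143 159 157 157 157 156 158 154 156
 98  96  96  98  97 104 125 140 154 156 159 159 156 155 153 159 159
125 143 140 141 141 140 150 157 160 160 164 162 155 159 156 159 163
146 161 163 166 163 164 157 161 161 156 160 160 156 156 159 161 161
158 160 161 165 165 166 163 160 157 157 158 159 159 155 157 162 159
```

Call:
carry_out(
  motion=[
    {"xyz": [0, 0, 0.003], "angular": [0, 0, 0]},
    {"xyz": [0, 0, 0.006], "angular": [0, 0, 0]},
    {"xyz": [0, 0, 0.008], "angular": [0, 0, 0]},
    {"xyz": [0, 0, 0.01], "angular": [0, 0, 0]},
    {"xyz": [0, 0, 0.012], "angular": [0, 0, 0]},
  ],
)

```text
clock: 9.6
position: [0.4639, -0.3645, -0.0035]
ee_rot: [0.999, 0.035, 0.0, -0.0]
ft_force: [0.4, 0.3, -0.4]
grip_width: -0.0
grasp_force: 0.0
```

Call:
carry_out(
  motion=[
    {"xyz": [0, 0, 0.003], "angular": [0, 0, 0]},
    {"xyz": [0, 0, 0.006], "angular": [0, 0, 0]},
    {"xyz": [0, 0, 0.008], "angular": [0, 0, 0]},
    {"xyz": [0, 0, 0.01], "angular": [0, 0, 0]},
  ],
)

```text
clock: 10.0
position: [0.4638, -0.3646, -0.0135]
ee_rot: [0.999, 0.035, -0.0, 0.0]
ft_force: [0.2, -0.1, 0.0]
grip_width: 0.003
grasp_force: 0.0
```

Call:
carry_out(
  motion=[
    {"xyz": [0, 0, 0.002], "angular": [0, 0, 0]},
    {"xyz": [0, 0, 0.004], "angular": [0, 0, 0]},
    {"xyz": [0, 0, 0.006], "angular": [0, 0, 0]},
    {"xyz": [0, 0, 0.008], "angular": [0, 0, 0]},
  ],
)

```text
clock: 10.4
position: [0.4639, -0.3646, -0.0214]
ee_rot: [0.999, 0.035, 0.0, 0.0]
ft_force: [0.8, -0.6, -0.2]
grip_width: 0.001
grasp_force: 0.0
```

Call:
carry_out(
  motion=[
    {"xyz": [0, 0, 0.002], "angular": [0, 0, 0]},
    {"xyz": [0, 0, 0.004], "angular": [0, 0, 0]},
    {"xyz": [0, 0, 0.006], "angular": [0, 0, 0]},
    {"xyz": [0, 0, 0.008], "angular": [0, 0, 0]},
  ],
)

```text
clock: 10.8
position: [0.4639, -0.3646, -0.0294]
ee_rot: [0.999, 0.035, -0.0, 0.0]
ft_force: [-0.1, 0.9, -0.5]
grip_width: -0.003
grasp_force: 0.0
```

Call:
carry_out(
  motion=[
    {"xyz": [0, 0, 0.002], "angular": [0, 0, 0]},
    {"xyz": [0, 0, 0.003], "angular": [0, 0, 0]},
    {"xyz": [0, 0, 0.004], "angular": [0, 0, 0]},
    {"xyz": [0, 0, 0.005], "angular": [0, 0, 0]},
  ],
)

```text
clock: 11.2
position: [0.464, -0.3647, -0.0315]
ee_rot: [0.999, 0.035, -0.0, 0.0]
ft_force: [-14.4, 10.4, 43.0]
grip_width: -0.001
grasp_force: 21.0
```

```bash
python3 - <<'E'
from h import *
P,Q,o=tool();print(P,o["ft_force"])
a=camera("scene");b=camera("top")
for c in (a,b):
    u,v=proj(c,[.471,-.358,0])[0].round().astype(int);print(u-24,v-14)
    g=c["img"][v-14:v+12,u-24:u+16].max(2)
    for r in g: print("".join("#" if x<45 else "+" if x<80 else "-" if x<120 else "." for x in r))
    for q in((.471,-.358,0),(.471,-.338,0),(.471,-.378,0)):print(q,proj(c,q))
E
```

```text
[ 0.4639893  -0.36469593 -0.03152164] [-14.41637648  10.43173856  42.99755862]
296 406
...-+#########+#+++++++++++++##########+
...-+###############+#+################-
-..-+#################################+.
----+#################################-.
-+--++###############################-..
-++---+#############################+...
-------+###########################+....
--------+#########################+.....
--------.-+######################+......
--------...-+###################-.......
-------......-+#################........
------........-################+........
-----.........-+###############+........
.----..........+###############+........
...-...........-###############+........
................-+#########+###+........
................-+#############-........
................-+#########+###.........
.................++#######++###-........
.................-+#######++###-........
.................-+########++##+-.......
..................+#######++####-.......
..................+#######+++###+.......
.................-+#######++++##+.......
................---+######+++
[... 720 characters left out ...]
-+++####++-------+++
..........-+####++##########++------+-+-
..........-#+###+++#++#######+------+++-
..........-++++++++++++######+------++-+
..........-++----+-+-++######++-----+---
..........-+---++++++++######++----+-+++
..........-+--+++++++#########+-----++++
...........++++##++###########+----+--+-
...........+#####++###########++---++++-
...........+#####+++##++--+####+----++--
............---.....--....-+####+---++++
...........................-+###+++-+--+
............................-+###+--++-+
.............................-+##+-++++-
(0.471, -0.358, 0) [[451.55214998 267.11515426]]
(0.471, -0.338, 0) [[444.05467845 267.30563081]]
(0.471, -0.378, 0) [[459.05332303 266.92458367]]
```

```bash
cat > crop.py <<'E'
from h import *
import sys
a=camera("scene");b=camera("top");P,Q,o=tool();print(P,o["grip_width"])
def cut(c):
    u,v=proj(c,P)[0].round().astype(int);im=c["img"][v-55:v+45,max(u-40,0):u+40];im=np.clip(255*(im/255.)**.45,0,255).astype(np.uint8);return cv2.resize(im,(320,400),interpolation=cv2.INTER_CUBIC)
np.save(sys.argv[1],np.hstack([cut(a),cut(b)]))
E
python3 crop.py closed.npy
```

```text
[ 0.46396075 -0.36471585 -0.0314676 ] -0.002795907301189322
```

Call:
carry_out(
  motion=[
    {"xyz": [0, 0, -0.04], "angular": [0, 0, 0]},
    {"xyz": [0, 0, -0.05], "angular": [0, 0, 0]},
    {"xyz": [0, 0, -0.05], "angular": [0, 0, 0]},
    {"xyz": [0, 0, -0.05], "angular": [0, 0, 0]},
    {"xyz": [0, 0, -0.05], "angular": [0, 0, 0]},
    {"xyz": [0, 0, -0.05], "angular": [0, 0, 0]},
    {"xyz": [0, 0, -0.05], "angular": [0, 0, 0]},
    {"xyz": [0, 0, -0.05], "angular": [0, 0, 0]},
  ],
  hand=1,
)

```text
clock: 12.2
position: [0.4637, -0.3644, 0.0153]
ee_rot: [0.999, 0.035, -0.0, -0.0]
ft_force: [0.5, 0.4, 0.3]
grip_width: 1.002
grasp_force: 0.0
```

```bash
python3 crop.py open.npy; python3 -c "
import numpy as np,cv2
I=np.vstack([np.hstack([np.load('closed.npy')[:,:320],np.load('open.npy')[:,:320]])]);J=np.hstack([np.load('closed.npy')[:,320:],np.load('open.npy')[:,320:]])
cv2.imwrite('pics/s7.png',cv2.resize(np.vstack([I,J])[:,:,::-1],(480,600),interpolation=cv2.INTER_AREA))"
```

```text
[ 0.46383695 -0.36451383  0.0155482 ] 0.9931254591583353
```

View pics/s7.png

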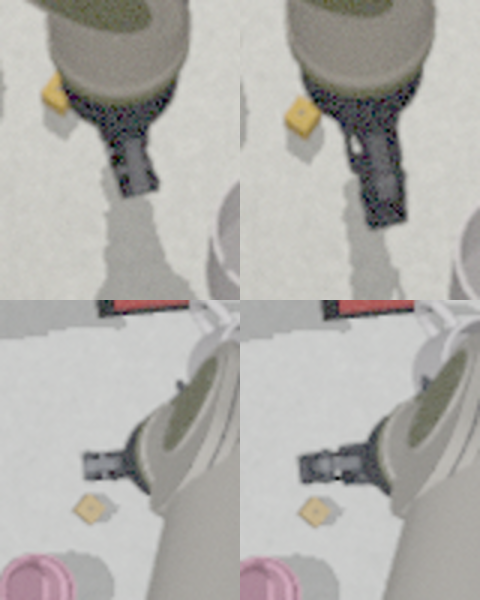

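```bash
python3 - <<'E'
from h import *
a=camera("scene");b=camera("top")
P=np.array([.464,-.3647,-.0315]);R0=np.array([.4638,-.3645,.0155])
f=lambda c,P,x,y:proj(c,P).round()[0]+[x/3-40,y/3-55]
print("closed scene",ray(a,[f(a,P,122,196),f(a,P,158,187)],0),"top",ray(b,[f(b,P,84,153),f(b,P,84,478-300)],0))
for z in(.015,.03,.045,.058):print("open",z,ray(a,[f(a,R0,368,227-0) -[80,0],f(a,R0,406,221)-[80,0]],z)[:,:2].round(4).tolist(),"top",ray(b,[f(b,R0,300-240,156),f(b,R0,300-240,480-300)],z)[:,:2].round(4).tolist())
E
```

```text
closed scene [[ 0.46169896 -0.39647071  0.        ]
 [ 0.48670242 -0.39424158  0.        ]] top [[ 0.47484464 -0.3246972   0.        ]
 [ 0.45253274 -0.32361508  0.        ]]
open 0.015 [[0.4624, -0.4061], [0.4879, -0.406]] top [[0.4741, -0.3134], [0.4529, -0.3124]]
open 0.03 [[0.4617, -0.4109], [0.4869, -0.4108]] top [[0.4732, -0.3101], [0.4523, -0.3091]]
open 0.045 [[0.461, -0.4156], [0.4859, -0.4156]] top [[0.4723, -0.3068], [0.4516, -0.3058]]
open 0.058 [[0.4605, -0.4198], [0.485, -0.4197]] top [[0.4715, -0.304], [0.451, -0.303]]
```

Call:
carry_out(
  motion=[
    {"xyz": [0, 0, -0.05], "angular": [0, 0, 0]},
    {"xyz": [0, 0, -0.1], "angular": [0, 0, 0]},
    {"xyz": [0.0755, -0.28, -0.11], "angular": [0, 0, 0]},
    {"xyz": [0.0755, -0.28, -0.11], "angular": [0, 0, 0]},
    {"xyz": [0.0755, -0.28, -0.11], "angular": [0, 0, 0]},
    {"xyz": [0.0755, -0.28, -0.11], "angular": [0, 0, 0]},
    {"xyz": [0.0755, -0.28, -0.11], "angular": [0, 0, 0]},
    {"xyz": [0.0755, -0.28, -0.11], "angular": [0, 0, 0]},
    {"xyz": [0.0755, -0.28, -0.11], "angular": [0, 0, 0]},
    {"xyz": [0.0755, -0.28, -0.06], "angular": [0, 0, 0]},
    {"xyz": [0.0755, -0.28, -0.01], "angular": [0, 0, 0]},
    {"xyz": [0.0755, -0.28, -0.01], "angular": [0, 0, 0]},
  ],
  hand=0,
)

```text
clock: 13.6
position: [0.5149, -0.0799, 0.0202]
ee_rot: [0.999, 0.035, -0.005, -0.001]
ft_force: [-1.7, 0.7, 0.4]
grip_width: -0.003
grasp_force: 0.0
```

Call:
carry_out(
  motion=[
    {"xyz": [0, 0, 0.01], "angular": [0, 0, 0]},
    {"xyz": [0, 0, 0.02], "angular": [0, 0, 0]},
    {"xyz": [0, 0, 0.03], "angular": [0, 0, 0]},
    {"xyz": [0, 0, 0.04], "angular": [0, 0, 0]},
    {"xyz": [0, 0, 0.046], "angular": [0, 0, 0]},
    {"xyz": [0, 0, 0.046], "angular": [0, 0, 0]},
  ],
)

```text
clock: 14.2
position: [0.5192, -0.0799, -0.021]
ee_rot: [0.999, 0.035, -0.001, -0.0]
ft_force: [0.3, 0.8, 0.0]
grip_width: -0.0
grasp_force: 0.0
```

```bash
python3 - <<'E'
from h import *
P,Q,o=tool();print(P,o["ft_force"])
a=camera("scene")
u,v=proj(a,P)[0].round().astype(int);print(u-24,v-26)
g=a["img"][v-26:v+24,u-24:u+20].max(2)
for r in g: print("".join("#" if x<45 else "+" if x<80 else "-" if x<120 else "." for x in r))
E
```

```text
[ 0.51922784 -0.07991298 -0.02103256] [0.26659937 0.78056843 0.01051142]
299 282
................-#################+...-##+-+
................-#################+...-###+-
.................+################-....+##+-
.................-###############-.....+##+-
.................-+##############-.....+##++
..................+##############-.....-+##+
..................+#########+####-......-##+
-.................-##########+###.......-##+
--................-#########++##+.......-###
--.................+########++#+-........+##
--.................+#######++++..........-##
--.................-########+++..........-##
--.................-#######++++..........-##
--.................-+#######+++---........+#
---.................+#######++++#+-.......-#
---.................+#######++++##-.......-+
---................-+#######+++####-.......-
---.................+##############+.......-
---.................+########+#+###+.......-
---.................-+########+####+.......-
---.................-+#########++++-........
--...................-+#####+---............
--....................--.---.
[... 530 characters left out ...]
.------------............
-+++-................-----------............
--++-................-----------............
---++................-----------............
+--++-................------------..........
-++-+-................------------..........
-+-----..............-------------..........
-+++---..............-------------..........
+++----..............-------------..........
+++-.--...............--------------........
+++--+-...............--------------........
++---+................--------------........
----++................--------------........
---++-................--------------........
--+++.................---------------.......
-+++-................----------------.......
```

Call:
carry_out(
  motion=[
    {"xyz": [0, 0, 0.003], "angular": [0, 0, 0]},
    {"xyz": [0, 0, 0.005], "angular": [0, 0, 0]},
    {"xyz": [0, 0, 0.007], "angular": [0, 0, 0]},
    {"xyz": [0, 0, 0.007], "angular": [0, 0, 0]},
  ],
)

```text
clock: 14.65
position: [0.5196, -0.08, -0.0275]
ee_rot: [0.999, 0.035, -0.0, 0.0]
ft_force: [-0.3, -0.2, -0.8]
grip_width: -0.002
grasp_force: 0.0
```

Call:
carry_out(
  motion=[
    {"xyz": [0, 0, 0.002], "angular": [0, 0, 0]},
    {"xyz": [0, 0, 0.003], "angular": [0, 0, 0]},
    {"xyz": [0, 0, 0.004], "angular": [0, 0, 0]},
  ],
)

```text
clock: 14.95
position: [0.5197, -0.08, -0.0314]
ee_rot: [0.999, 0.035, 0.0, 0.0]
ft_force: [-1.4, -0.6, 8.6]
grip_width: 0.002
grasp_force: 4.6
```

```bash
python3 - <<'E'
from h import *
a=camera("scene");b=camera("top")
print(ray(a,[(321.5,303.3),(334.5,302)],.010))
print("s3",ray(a,(357.9,183),.214),"s1 open",ray(a,[(379,241),(391,239)],.227))
P,Q,o=tool();u,v=proj(b,P)[0].round().astype(int);print(u-30,v-20)
for r in b["img"][v-20:v+16,u-30:u+20].max(2): print("".join("#" if x<45 else "+" if x<80 else "-" if x<120 else "." for x in r))
E
```

```text
[[ 0.51561854 -0.08435216  0.01      ]
 [ 0.54716568 -0.08549251  0.01      ]]
s3 [[0.63157413 0.10340667 0.214     ]] s1 open [[ 0.63776576 -0.08656621  0.227     ]
 [ 0.66392281 -0.08513034  0.227     ]]
317 233
----...-----++-----+----++----..------------------
---------+++++-----++----+------------------------
+++##########+-.----+----+--.---------------------
##########++++------+------...--------------------
+++-........-+------+------...--------------------
.............-------+------.....------------------
.............-------+-------.-.-------------------
.............--------------....-------------------
.............-+--.---+------...-------------------
.............-+-..---+----+-----------------------
.............-+------+--.--+----------------------
..............+---.--+----------------------------
..............+---..-+-...------------------------
........-+----+---...---..------------------------
.......-+#####+---...---..------------------------
.......-#+###++--....---..------------------------
.......-+++++++--....---..------------------------
........--++++++-..
[... 249 characters left out ...]
##+--....----------------------------
..........-....---....----------------------------
................--....----------------------------
................---...----------------------------
.................---..----------------------------
.................---.-----------------------------
.................---.-----------------------------
..................--.-----------------------------
..................--------------------------------
..................--------------------------------
..................--------------------------------
..................--------------------------------
...................-------------------------------
...................-------------------------------
```

```bash
python3 - <<'E'
from h import *
b=camera("top");print(ray(b,[(324.7,246.5),(325.3,255.7)],0))
E
```

```text
[[ 0.53542845 -0.01999056  0.        ]
 [ 0.51045056 -0.02094507  0.        ]]
```

Call:
carry_out(
  motion=[
    {"xyz": [0, 0, -0.05], "angular": [0, 0, 0]},
    {"xyz": [0, 0, -0.1], "angular": [0, 0, 0]},
    {"xyz": [0, 0, -0.15], "angular": [0, 0, 0]},
    {"xyz": [0, 0, -0.2], "angular": [0, 0, 0]},
    {"xyz": [0, 0, -0.24], "angular": [0, 0, 0]},
    {"xyz": [0.05, -0.005, -0.24], "angular": [0, 0, 0]},
    {"xyz": [0.1, -0.01, -0.24], "angular": [0, 0, 0]},
    {"xyz": [0.113, -0.01, -0.24], "angular": [0, 0, 0]},
    {"xyz": [0.113, -0.01, -0.24], "angular": [0, 0, 0]},
    {"xyz": [0.113, -0.01, -0.24], "angular": [0, 0, 0]},
  ],
  hand=1,
)

```text
clock: 16.1
position: [0.6312, -0.0621, 0.2083]
ee_rot: [0.999, 0.035, -0.0, -0.0]
ft_force: [0.5, -0.3, 0.1]
grip_width: 0.996
grasp_force: 0.0
```

```bash
python3 - <<'E'
from h import *
P,Q,o=tool();print(P,o["ft_force"])
a=camera("scene");b=camera("top")
I=cv2.imread("pics/top0.png")[:,:,::-1].astype(int)
d=abs(b["img"][190:260,465:525].astype(int)-I[190:260,465:525]).max(2);print("mug diff",(d>40).sum(), "die",blobs(b,(10,120,100),(28,255,255),15,120)[:3])
print("pred handle grip",proj(a,[.6395,-.042,.207]))
u,v=374,238;print(u-30,v-40)
g=a["img"][v-40:v+20,u-30:u+30];red=(g[:,:,0]>110)&(g[:,:,1]<60);m=g.max(2)
for r,q in zip(m,red): print("".join("R" if k else "#" if x<45 else "+" if x<80 else "-" if x<120 else "." for x,k in zip(r,q)))
E
```

```text
[ 0.63119004 -0.06212371  0.20834022] [ 0.47505468 -0.30560124  0.12725218]
mug diff 1388 die [(440.20512820512823, 284.13247863247864, 39.0, (436, 280, 9, 9)), (277.1718213058419, 237.3745704467354, 97.0, (240, 234, 77, 8)), (312.65408805031444, 222.58490566037736, 26.5, (295, 221, 35, 4))]
pred handle grip [[374.43510525 231.07291906]]
344 198
---------------------+#########################.......-###++
---------------------+#########################-......-+##++
---------------------##########################-......-+##++
...-----------------+##########################+......-+##++
.....---------------+##########################-.......++##+
......--------------+##########################-.......-+###
...........------+++##########################+........-+###
...........-+++++#############################+........-+###
.....---+++###################################+.........-+##
---++#########################################+.........-+##
##############################################+.........-+##
#############+++-----+###+++++################+-.........-+#
#######++++-----....
[... 2207 characters left out ...]
.............................
++--.................................--.....................
++++..................................-..-..................
++++-..............................-.---....................
++++-..........................-.---.----...................
+++++....................--.-..---...---....................
+++++-...............--.....-.-..-.-..---...................
+++++-.................---.-.....----.-.-..-................
++++++..........--......-.-.---.-.-.------..................
++++++-.......-.....-.--....--.-.---------..-...............
++++++-.........-....--.---.-.--....-...--..................
+++++++.....-...-...-.--..---.-.----..-.---.................
```

```bash
python3 - <<'E'
from h import *
a=camera("scene")
for z in(.235,.252): print(ray(a,[(379,242),(387,241),(394,235)],z)[:,:2])
b=camera("top");I=b["img"];cv2.imwrite("pics/s8.png",np.hstack([cv2.resize(np.clip(255*(a["img"][120:270,310:430]/255.)**.5,0,255).astype(np.uint8),(480,600),interpolation=cv2.INTER_CUBIC),cv2.resize(I[190:290,470:520],(300,600),interpolation=cv2.INTER_CUBIC)])[:,:,::-1])
E
```

```text
[[ 0.63503728 -0.09545647]
 [ 0.65205202 -0.09538913]
 [ 0.67034565 -0.08178571]]
[[ 0.63052376 -0.10873164]
 [ 0.64718686 -0.1086657 ]
 [ 0.66510242 -0.09534341]]
```

View pics/s8.png

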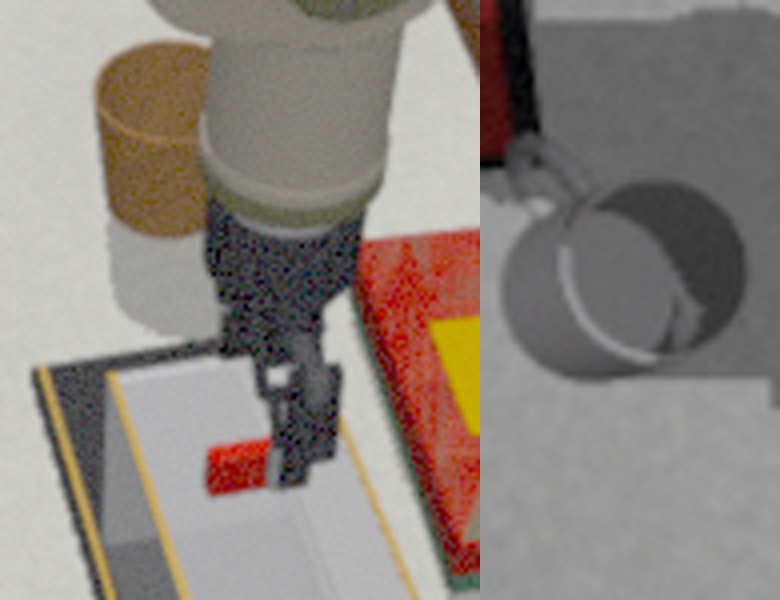

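Call:
carry_out(
  motion=[
    {"xyz": [0, 0, 0.03], "angular": [0, 0, 0]},
    {"xyz": [0, 0, 0.045], "angular": [0, 0, 0]},
    {"xyz": [0, 0, 0.056], "angular": [0, 0, 0]},
    {"xyz": [0, 0, 0.056], "angular": [0, 0, 0]},
  ],
)

```text
clock: 16.7
position: [0.6307, -0.0623, 0.1513]
ee_rot: [0.999, 0.035, -0.001, -0.0]
ft_force: [-0.1, 0.1, 0.2]
grip_width: 1.003
grasp_force: 0.0
```

Call:
carry_out(
  motion=[
    {"xyz": [0, 0, 0], "angular": [0, 0, 0]},
    {"xyz": [0, 0, 0], "angular": [0, 0, 0]},
    {"xyz": [0, 0, 0], "angular": [0, 0, 0]},
    {"xyz": [0, 0, 0], "angular": [0, 0, 0]},
    {"xyz": [0, 0, 0], "angular": [0, 0, 0]},
    {"xyz": [0, 0, 0], "angular": [0, 0, 0]},
    {"xyz": [0, 0, 0], "angular": [0, 0, 0]},
    {"xyz": [0, 0, 0], "angular": [0, 0, 0]},
  ],
  hand=0,
  grip_force=30,
)

```text
clock: 17.5
position: [0.6322, -0.062, 0.1534]
ee_rot: [0.999, 0.035, 0.001, 0.0]
ft_force: [0.1, 2.4, 4.5]
grip_width: 0.156
grasp_force: 31.2
```

```bash
python3 - <<'E'
from h import *
P,Q,o=tool();print(P,o["ft_force"],o["grip_width"],o["grasp_force"])
a=camera("scene");print([b for b in blobs(a,(0,170,90),(7,255,255),10,400)])
u,v=374,238;print(u-30,v-30)
g=a["img"][v-30:v+15,u-30:u+30];red=(g[:,:,0]>90)&(g[:,:,1]<60);m=g.max(2)
for r,q in zip(m,red): print("".join("R" if k else "#" if x<45 else "+" if x<80 else "-" if x<120 else "." for x,k in zip(r,q)))
E
```

```text
[ 0.63215322 -0.06199591  0.15338685] [0.08304222 2.3647689  4.54990771] 0.15613876242035227 31.217303574085236
[(422.6223000583771, 417.4856976065382, 285.5, (414, 400, 19, 35)), (366.70666666666665, 241.11333333333332, 25.0, (364, 238, 6, 9))]
344 208
###################################################+....-++#
###################################################-.....-+#
##################################################+......-+#
##################################################-.......-#
#################################################-........-+
################################################-..........+
##############################################+-...........-
###############+++--+########################+-............-
##########+++---....-########################-.............-
###++++----.........-#######################+-..............
+----...............-#######################+-..............
....................-#######################+-..............
....................-+######################+...............
....................-+######################-........
[... 1198 characters left out ...]
##############++-............
++.................-+RRRR-+++##############++-R.............
++-................-++--R++++############++----.............
++-................-++---++++#######+++++---R--.............
+++...............--+--R-++++######++R-------R-.............
+++-..............--+---R++++#######+------RRR-.............
+++-...............-+----+++#######++--RR---................
++++...............-++---+++######++-------.................
++++-..............-------+++#+++-----......................
++-+-..............--RRR---------...........................
+++++................-----..................................
+++++-......................................................
```

Call:
carry_out(
  motion=[
    {"xyz": [0, -0.02, 0], "angular": [0, 0, 0]},
    {"xyz": [0, -0.045, 0], "angular": [0, 0, 0]},
    {"xyz": [0, -0.07, 0], "angular": [0, 0, 0]},
    {"xyz": [0, -0.095, 0], "angular": [0, 0, 0]},
    {"xyz": [0, -0.12, 0], "angular": [0, 0, 0]},
    {"xyz": [0, -0.138, 0], "angular": [0, 0, 0]},
    {"xyz": [0, -0.148, 0], "angular": [0, 0, 0]},
    {"xyz": [0, -0.154, 0], "angular": [0, 0, 0]},
    {"xyz": [0, -0.157, 0], "angular": [0, 0, 0]},
    {"xyz": [0, -0.16, 0], "angular": [0, 0, 0]},
    {"xyz": [0, -0.162, 0], "angular": [0, 0, 0]},
    {"xyz": [0, -0.162, 0], "angular": [0, 0, 0]},
  ],
)

```text
clock: 18.75
position: [0.621, 0.0984, 0.1533]
ee_rot: [0.999, 0.034, 0.001, 0.001]
ft_force: [-1.2, -1.4, 6.4]
grip_width: 0.157
grasp_force: 31.4
```

```bash
cat > disc.py <<'E'
from h import *
def disc(c,z=.015,show=True):
    h=cv2.cvtColor(c["img"],cv2.COLOR_RGB2HSV);m=cv2.inRange(h,np.array((5,60,35)),np.array((25,255,200)))
    u,v=proj(c,[.641,-.087,z])[0].astype(int);w=26
    s=np.zeros_like(m);s[v-w:v+w,u-w:u+w]=m[v-w:v+w,u-w:u+w]
    s=cv2.morphologyEx(s,cv2.MORPH_OPEN,np.ones((3,3),np.uint8))
    k=max(cv2.findContours(s,cv2.RETR_EXTERNAL,cv2.CHAIN_APPROX_NONE)[0],key=cv2.contourArea);k=cv2.convexHull(k)
    W=ray(c,k[:,0,:],z)[:,:2];M=cv2.moments(k)
    print("disc",ray(c,(M["m10"]/M["m00"],M["m01"]/M["m00"]),z)[0].round(4),"extent",(W.max(0)-W.min(0)).round(4),"mid",((W.max(0)+W.min(0))/2).round(4))
E
python3 - <<'E'
from disc import *
P,Q,o=tool();print(P,o["ft_force"],o["grip_width"])
for n in("scene","top"): disc(camera(n))
E
```

```text
[0.62099647 0.09840986 0.15333007] [-1.21161483 -1.44223446  6.35469313] 0.157469416079177
disc [ 0.6471 -0.0852  0.015 ] extent [0.094  0.0714] mid [ 0.6504 -0.0812]
disc [ 0.6411 -0.0857  0.015 ] extent [0.0796 0.081 ] mid [ 0.6406 -0.0855]
```

Call:
carry_out(
  motion=[
    {"xyz": [0, -0.002, 0], "angular": [0, 0, 0]},
    {"xyz": [0, -0.004, 0], "angular": [0, 0, 0]},
    {"xyz": [0, -0.006, 0], "angular": [0, 0, 0]},
  ],
)

```text
clock: 19.15
position: [0.6206, 0.1037, 0.1534]
ee_rot: [0.999, 0.034, 0.0, 0.001]
ft_force: [-1.5, -2.4, 8.7]
grip_width: 0.154
grasp_force: 31.5
```

```bash
python3 - <<'E'
from h import *
P,Q,o=tool();print(P,o["ft_force"],o["grip_width"])
a=camera("scene")
# brass top front-right corner of hood: edge end; print brass blobs of hood
for b in blobs(a,(8,110,90),(28,255,255),15,3000):
    if 310<b[0]<440 and 180<b[1]<360: print(np.round(b[:3],1),b[3])
y=np.array([-.0689,.9976]);x=np.array([.9976,.0689]);c=np.array([.641,-.0857])
for q in(.20,.21):
    for X in(-.062,.062):
        p=c+X*x+(q-.115)*y;print(q,X,"right top corner px",proj(a,[*p,.175]).round(1))
u,v=352,262
m=a["img"][238:278,335:400]
for r in m: print("".join("B" if (int(x[0])-int(x[2])>45) else "#" if x.max()<45 else "+" if x.max()<80 else "-" if x.max()<120 else "." for x in r))
E
```

```text
[0.62063467 0.10374319 0.15335822] [-1.49883686 -2.4292897   8.69342622] 0.15386960860473972
[354.1 324.1  30.5] (351, 316, 7, 19)
[404.9 283.4 582.5] (387, 257, 39, 44)
[432.7 245.5  33.5] (428, 242, 10, 7)
[323.4 222.6  41. ] (320, 212, 8, 23)
[333.3 201.4 119. ] (323, 172, 21, 57)
[380.9 192.4  91. ] (369, 164, 24, 57)
0.2 -0.062 right top corner px [[341.2 231.4]]
0.2 0.062 right top corner px [[393.5 222.3]]
0.21 -0.062 right top corner px [[340.1 228.1]]
0.21 0.062 right top corner px [[392.2 219.1]]
++#++++-+##################################++-++-----+--.........
+++++++-+#################################+++-++-----+--.........
+++++++-+##################################+++-++----B--.........
+++++++-+###################################++-++----B-..........
+++++++-+###################################+++-+---+--..........
#+++++--+###################################+++-++-----..........
++++++--+####################################++-++-++--..........
+#+#++--+####################################+++-+++B--..........
++++#+-++#####################################++-+++B--.....
[... 1351 characters left out ...]
##############################BBB+......
#+BB++-+###############################################+BBB-.....
##BB+++#################################################BBB-.....
##BB+###################################################BBB+.....
##+B+###################################################+BBB-....
##+B+####################################################BBB+....
###BB####################################################+BBB-...
+##BB+####################################################BBB-...
+###B+####################################################+BB+...
-###BB#####################################################BBB-..
-+##BB+####################################################BBB+..
```

Call:
carry_out(
  motion=[
    {"xyz": [0, -0.002, 0], "angular": [0, 0, 0]},
    {"xyz": [0, -0.004, 0], "angular": [0, 0, 0]},
    {"xyz": [0, -0.005, 0], "angular": [0, 0, 0]},
    {"xyz": [0, -0.005, 0], "angular": [0, 0, 0]},
  ],
)

```text
clock: 19.6
position: [0.6205, 0.1048, 0.1533]
ee_rot: [0.999, 0.032, 0.0, 0.003]
ft_force: [-3.5, -13.6, 10.8]
grip_width: 0.159
grasp_force: 32.1
```

Call:
carry_out(
  motion=[
    {"xyz": [0, 0.004, 0], "angular": [0, 0, 0]},
    {"xyz": [0, 0.004, 0], "angular": [0, 0, 0]},
    {"xyz": [0, 0.004, 0], "angular": [0, 0, 0]},
  ],
)

```text
clock: 19.9
position: [0.6206, 0.1047, 0.1534]
ee_rot: [0.999, 0.034, 0.0, 0.001]
ft_force: [-0.6, -2.9, 7.6]
grip_width: 0.157
grasp_force: 31.5
```

Call:
carry_out(
  motion=[
    {"xyz": [0, 0, 0], "angular": [0, 0, 0]},
    {"xyz": [0, 0, 0], "angular": [0, 0, 0]},
    {"xyz": [0, 0, 0], "angular": [0, 0, 0]},
    {"xyz": [0, 0, 0], "angular": [0, 0, 0]},
    {"xyz": [0, 0, 0], "angular": [0, 0, 0]},
    {"xyz": [0, 0, -0.04], "angular": [0, 0, 0]},
    {"xyz": [0, 0, -0.08], "angular": [0, 0, 0]},
    {"xyz": [-0.05, 0.02, -0.1], "angular": [0, 0, 0]},
    {"xyz": [-0.1, 0.04, -0.1], "angular": [0, 0, 0]},
    {"xyz": [-0.14, 0.07, -0.1], "angular": [0, 0, 0]},
    {"xyz": [-0.18, 0.1, -0.1], "angular": [0, 0, 0]},
    {"xyz": [-0.2, 0.14, -0.08], "angular": [0, 0, 0]},
  ],
  hand=1,
)

```text
clock: 21.1
position: [0.4327, -0.0406, 0.2374]
ee_rot: [0.999, 0.036, 0.002, 0.001]
ft_force: [2.4, -0.3, 0.5]
grip_width: 0.997
grasp_force: 0.0
```

```bash
python3 -c "
from disc import *
disc(camera('top'))
a=camera('scene')
for b in blobs(a,(8,110,90),(28,255,255),15,3000):
    if 310<b[0]<440 and 180<b[1]<230: print(b)
plan((.431,-.148,.08),.069)"
```

```text
disc [ 0.6411 -0.0858  0.015 ] extent [0.0795 0.081 ] mid [ 0.6406 -0.0855]
(323.5301204819277, 222.73092369477908, 41.5, (320, 212, 8, 23))
(333.2700421940928, 201.2348804500703, 118.5, (323, 171, 21, 58))
(380.7422480620155, 191.85271317829455, 86.0, (369, 164, 24, 56))
xyz [-0.0052  0.1015  0.1543] rot [ 0.12  0.13 -0.41] dist 0.185
```

Call:
carry_out(
  motion=[
    {"xyz": [-0.005, 0.05, 0.03], "angular": [0, 0, 0]},
    {"xyz": [-0.005, 0.1015, 0.06], "angular": [0, 0, 0]},
    {"xyz": [-0.005, 0.1015, 0.11], "angular": [0, 0, 0]},
    {"xyz": [-0.005, 0.1015, 0.15], "angular": [0, 0, 0]},
    {"xyz": [-0.005, 0.1015, 0.15], "angular": [0, 0, 0]},
    {"xyz": [-0.005, 0.1015, 0.15], "angular": [0, 0, 0]},
  ],
)

```text
clock: 21.8
position: [0.4359, -0.1415, 0.0862]
ee_rot: [0.999, 0.035, -0.0, -0.0]
ft_force: [-0.1, -0.2, 1.2]
grip_width: 0.998
grasp_force: 0.0
```

```bash
cat > asc.py <<'E'
from h import *
def asc(c,u,v,a=30,b=30,st=1):
    g=c["img"][v-b:v+b:st,u-a:u+a:st].astype(int);print(u-a,v-b)
    for r in g: print("".join("P" if x[0]>x[1]+50 and x[2]>x[1]+15 else "R" if x[0]>90 and x[1]<50 and x[2]<50 else "B" if x[0]-x[2]>30 and x[0]>55 else "#" if x.max()<45 else "+" if x.max()<80 else "-" if x.max()<120 else "." for x in r))
E
python3 -c "
from asc import *
asc(camera('scene'),291,315,34,34)
plan((.431,-.148,-.005),.069)"
```

```text
257 281
----..............-######################-..........................
...................+#####################+..........................
...................-+####################+..........................
....................-+###################+..........................
.....................-+##################+..........................
......................-##################-..........................
......................-##################-..........................
......................-+#################+..........................
......................-+#################+-.........................
....................----+################+--........................
....................----+############+++#+--........................
....................----+##++########+-+##--........................
....................----+##+--+++####--+##--........................
....................-----##+----+####-++##+-........................
....................-----+#+----+####++###+-........................
....................-----+##+--++#########+--............
[... 2964 characters left out ...]
..............
........................--------------------------..................
........................--------------------------..................
.......................---------------------------..................
-.......................--------------------------..................
-.......................--------------------------..................
--......................--------------------------..................
--......................--------------------------..................
--......................---------------------------.................
---.....................---------------------------.................
xyz [-0.0067  0.0057  0.0925] rot [ 0.03 -0.11  0.09] dist 0.093
```

```bash
python3 -c "
from h import *
a=camera('scene')
for z in(.117,.13): print(ray(a,[(288,320),(298,317.5)],z))"
```

```text
[[ 0.42931922 -0.18117413  0.117     ]
 [ 0.45093857 -0.17836694  0.117     ]]
[[ 0.42914398 -0.18886746  0.13      ]
 [ 0.45046452 -0.18609906  0.13      ]]
```

Call:
carry_out(
  motion=[
    {"xyz": [-0.0067, 0.0057, 0.02], "angular": [0, 0, 0]},
    {"xyz": [-0.0067, 0.0057, 0.055], "angular": [0, 0, 0]},
    {"xyz": [-0.0067, 0.0057, 0.08], "angular": [0, 0, 0]},
    {"xyz": [-0.0067, 0.0057, 0.0925], "angular": [0, 0, 0]},
    {"xyz": [-0.0067, 0.0057, 0.0925], "angular": [0, 0, 0]},
  ],
)

```text
clock: 22.4
position: [0.4299, -0.1481, -0.0066]
ee_rot: [0.999, 0.035, 0.0, 0.0]
ft_force: [-0.1, -0.6, 0.5]
grip_width: 0.997
grasp_force: 0.0
```

Call:
carry_out(
  motion=[
    {"xyz": [0, 0, 0], "angular": [0, 0, 0]},
    {"xyz": [0, 0, 0], "angular": [0, 0, 0]},
    {"xyz": [0, 0, 0], "angular": [0, 0, 0]},
    {"xyz": [0, 0, 0], "angular": [0, 0, 0]},
    {"xyz": [0, 0, 0], "angular": [0, 0, 0]},
  ],
  hand=0,
  grip_force=30,
)

```text
clock: 22.9
position: [0.431, -0.1487, -0.005]
ee_rot: [0.999, 0.035, 0.001, 0.001]
ft_force: [-2.3, 1.5, 7.1]
grip_width: 0.752
grasp_force: 31.6
```

```bash
python3 -c "
from asc import *
P,Q,o=tool();print(P,o['ft_force'],o['grip_width'],o['grasp_force'])
b=camera('top')
for k in blobs(b,(8,70,40),(28,255,255),150,600):print(k,ray(b,k[:2],.043))
asc(camera('scene'),291,325,30,22)"
```

```text
[ 0.43100646 -0.14869268 -0.00499465] [-2.2540306   1.45258898  7.11439929] 0.7516800919472646 31.617070455104113
(251.23747534516764, 291.47613412228793, 422.5, (240, 280, 24, 24)) [[0.41831558 0.17446305 0.043     ]]
(321.96356107660455, 282.01780538302273, 402.5, (311, 271, 23, 23)) [[ 0.43829052 -0.01015822  0.043     ]]
(160.2619320351279, 265.4150439098892, 436.5, (148, 254, 25, 24)) [[0.49239359 0.41293711 0.043     ]]
(317.0701947813304, 233.80117603822123, 453.5, (239, 226, 158, 17)) [[ 0.56496442 -0.00060882  0.043     ]]
(275.37908496732024, 226.14705882352942, 204.0, (233, 222, 83, 9)) [[0.5882176 0.1086279 0.043    ]]
(349.6522727272727, 181.3651515151515, 220.0, (311, 177, 79, 10)) [[ 0.70259911 -0.0903959   0.043     ]]
(312.1098799630655, 105.56140350877192, 180.5, (305, 97, 14, 19)) [[0.91325864 0.00401084 0.043     ]]
261 303
.........-+##############################-..................
..........-#############################-...................
..........-+###########################+....................
...........-+#########################+.....................

[... 1739 characters left out ...]
########+--..................
......................-+BB#############----.................
......................---+############+-----................
......................----+###########+-----................
.....................-----+##########++------...............
.....................------+#######++---------..............
....................-------++###+++-----------..............
...................----------++---------------..............
....................--------------------------..............
....................--------------------------..............
....................--------------------------..............
....................--------------------------..............
```

```bash
python3 -c "
from h import *
a=camera('scene')
for z in(0,.01,.02,.03,.04): print(z,ray(a,[(288,340),(294,340)],z)[:,:2])"
```

```text
0 [[ 0.4250494  -0.16445385]
 [ 0.43873949 -0.16655313]]
0.01 [[ 0.42496988 -0.16987519]
 [ 0.43853052 -0.17195462]]
0.02 [[ 0.42489037 -0.17529653]
 [ 0.43832156 -0.17735612]]
0.03 [[ 0.42481085 -0.18071787]
 [ 0.43811259 -0.18275761]]
0.04 [[ 0.42473133 -0.18613922]
 [ 0.43790363 -0.1881591 ]]
```

Call:
carry_out(
  motion=[
    {"xyz": [0, 0, -0.02], "angular": [0, 0, 0]},
    {"xyz": [0, 0, -0.06], "angular": [0, 0, 0]},
    {"xyz": [0.01, 0, -0.09], "angular": [0, 0, 0]},
    {"xyz": [0.05, -0.01, -0.1], "angular": [0, 0, 0]},
    {"xyz": [0.09, -0.02, -0.1], "angular": [0, 0, 0]},
    {"xyz": [0.13, -0.03, -0.1], "angular": [0, 0, 0]},
    {"xyz": [0.17, -0.04, -0.1], "angular": [0, 0, 0]},
    {"xyz": [0.2, -0.047, -0.1], "angular": [0, 0, 0]},
    {"xyz": [0.209, -0.047, -0.1], "angular": [0, 0, 0]},
    {"xyz": [0.209, -0.047, -0.1], "angular": [0, 0, 0]},
    {"xyz": [0.209, -0.047, -0.1], "angular": [0, 0, 0]},
  ],
  grip_force=40,
)

```text
clock: 24.15
position: [0.634, -0.0877, 0.0935]
ee_rot: [0.999, 0.034, -0.0, 0.0]
ft_force: [0.1, -0.6, -0.3]
grip_width: 0.748
grasp_force: 44.8
```

```bash
python3 -c "
from asc import *
P,Q,o=tool();print(P,o['ft_force'],o['grip_width'],o['grasp_force'])
plan((.6366,-.0874,.011),.069)
a=camera('scene');u,v=proj(a,[.641,-.0857,.13])[0].astype(int);asc(a,u,v,30,26)"
```

```text
[ 0.63403182 -0.08767883  0.0934561 ] [ 0.08369173 -0.57168888 -0.30601962] 0.7482953401984903 44.80850673280656
xyz [ 0.0026 -0.0002  0.0825] rot [ 0.04  0.   -0.01] dist 0.082
346 241
################################################-...........
###############################################-............
#############################################+-.............
############################################+-..............
###########################################+-...............
#####################+#####################+................
####################+++####################+................
###########################################+................
###########################################+................
###########################################-................
##########################################+.................
######################################+###+.................
######################BBB+############+###+.................
#####################BBBBB#################.................
####################+BBBBB#################-................
[... 1557 characters left out ...]
##################+BBB-......
########################BBBBB++###################BBB-......
#####################BBBBBBBBB++BB################BBB-......
###################BBBBBBBBBBBBBBBBB##############+BBB-.....
#################BBBBBBBBBBBBBBBBBBBB+#############BBB+.....
################BBBBBBBBBBBBBBBBBBBBBBB############+BBB-....
###############BBBBBBBBBBBBBBBBBBBBBBBBB+###########BBB-....
##############BBBBBBBBBBBBBBBBBBBBBBBBBBB+##########BBB-....
#############BBBBBBBBBBBBBBBBBBBBBBBBBBBBB##########+BBB-...
#############BBBBBBBBBBBBBBBBBBBBBBBBBBBBB+##########BBB+...
############+BBBBBBBBBBBBBBBBBBBBBBBBBBBBBB+#########BBBB-..
############BBBBBBBBBBBBBBBBBBBBBBBBBBBBBBBB##########BBB-..
```

Call:
carry_out(
  motion=[
    {"xyz": [0.0026, 0, 0.03], "angular": [0, 0, 0]},
    {"xyz": [0.0026, 0, 0.055], "angular": [0, 0, 0]},
    {"xyz": [0.0026, 0, 0.07], "angular": [0, 0, 0]},
    {"xyz": [0.0026, 0, 0.078], "angular": [0, 0, 0]},
    {"xyz": [0.0026, 0, 0.0825], "angular": [0, 0, 0]},
    {"xyz": [0.0026, 0, 0.0825], "angular": [0, 0, 0]},
    {"xyz": [0.0026, 0, 0.0825], "angular": [0, 0, 0]},
  ],
)

```text
clock: 24.9
position: [0.6379, -0.0868, 0.0115]
ee_rot: [0.999, 0.035, 0.001, 0.0]
ft_force: [0.3, 0.1, -1.0]
grip_width: 0.743
grasp_force: 44.9
```

Call:
carry_out(
  motion=[
    {"xyz": [-0.001, 0, 0.001], "angular": [0, 0, 0]},
    {"xyz": [-0.001, 0, 0.002], "angular": [0, 0, 0]},
    {"xyz": [-0.001, 0, 0.002], "angular": [0, 0, 0]},
  ],
)

```text
clock: 25.2
position: [0.637, -0.0868, 0.0103]
ee_rot: [0.999, 0.035, 0.001, 0.0]
ft_force: [-4.3, -0.4, 10.0]
grip_width: 0.742
grasp_force: 45.8
```

Call:
carry_out(
  motion=[
    {"xyz": [-0.001, 0, 0], "angular": [0, 0, 0]},
    {"xyz": [-0.001, 0, 0], "angular": [0, 0, 0]},
    {"xyz": [-0.001, 0, 0], "angular": [0, 0, 0]},
    {"xyz": [-0.001, 0, 0], "angular": [0, 0, 0]},
    {"xyz": [-0.001, 0, -0.03], "angular": [0, 0, 0]},
    {"xyz": [-0.001, 0, -0.07], "angular": [0, 0, 0]},
    {"xyz": [-0.001, 0, -0.12], "angular": [0, 0, 0]},
    {"xyz": [-0.04, 0, -0.15], "angular": [0, 0, 0]},
    {"xyz": [-0.08, 0, -0.16], "angular": [0, 0, 0]},
    {"xyz": [-0.12, -0.02, -0.16], "angular": [0, 0, 0]},
    {"xyz": [-0.16, -0.04, -0.16], "angular": [0, 0, 0]},
    {"xyz": [-0.2, -0.06, -0.14], "angular": [0, 0, 0]},
  ],
  hand=1,
)

```text
clock: 26.4
position: [0.4326, -0.0404, 0.15]
ee_rot: [0.999, 0.035, 0.002, 0.001]
ft_force: [-0.0, 1.4, 0.1]
grip_width: 1.001
grasp_force: 0.0
```

```bash
cat > cups.py <<'E'
from h import *
def cups():
    a=camera("scene");b=camera("top")
    for n,c in(("s",a),("t",b)):
        for k in blobs(c,(8,70,40),(28,255,255),150,1500):
            p=ray(c,k[:2],.043)[0]
            if .38<p[0]<.75 and -.25<p[1]<.45 and max(k[3][2:])<45: print(n,np.round(k[:3],1),k[3],p.round(4),"on pad h+15:",ray(c,k[:2],.058)[0][:2].round(4))
    print("die",[(k[0].__round__(1),k[1].__round__(1),ray(b,k[:2],.013)[0][:2].round(4)) for k in blobs(b,(10,120,100),(28,255,255),20,80) if k[1]>240])
E
python3 -c "
from cups import *
cups();plan((.4344,-.0117,.05),.069)"
```

```text
s [286.4 275.3 544.5] (274, 262, 26, 29) [ 0.4401 -0.0129  0.043 ] on pad h+15: [ 0.4398 -0.0236]
t [251.2 291.4 421.5] (240, 280, 24, 24) [0.4185 0.1745 0.043 ] on pad h+15: [0.4182 0.1724]
t [160.3 265.4 437.5] (148, 254, 25, 24) [0.4924 0.4128 0.043 ] on pad h+15: [0.4912 0.4081]
t [348.2 205.9 708. ] (333, 191, 31, 31) [ 0.6368 -0.0846  0.043 ] on pad h+15: [ 0.634  -0.0838]
die []
xyz [ 0.012  -0.0271  0.0945] rot [0.04 0.49 0.13] dist 0.099
```

Call:
carry_out(
  motion=[
    {"xyz": [0.012, -0.0265, 0.04], "angular": [0, 0, 0]},
    {"xyz": [0.012, -0.0265, 0.07], "angular": [0, 0, 0]},
    {"xyz": [0.012, -0.0265, 0.07], "angular": [0, 0, 0]},
    {"xyz": [0.012, -0.0265, 0.07], "angular": [0, 0, 0]},
    {"xyz": [0.012, -0.0265, 0.07], "angular": [0, 0, 0]},
  ],
)

```text
clock: 27.0
position: [0.4439, -0.014, 0.0801]
ee_rot: [0.999, 0.034, 0.001, 0.0]
ft_force: [-1.1, 0.9, -0.4]
grip_width: 0.999
grasp_force: 0.0
```

```bash
python3 -c "
from h import *
plan((.4347,-.0122,-.005),.069)"
```

```text
xyz [-0.0092 -0.0025  0.085 ] rot [ 0.02 -0.12 -0.01] dist 0.086
```

Call:
carry_out(
  motion=[
    {"xyz": [-0.0092, -0.0025, 0.015], "angular": [0, 0, 0]},
    {"xyz": [-0.0092, -0.0025, 0.05], "angular": [0, 0, 0]},
    {"xyz": [-0.0092, -0.0025, 0.075], "angular": [0, 0, 0]},
    {"xyz": [-0.0092, -0.0025, 0.085], "angular": [0, 0, 0]},
    {"xyz": [-0.0092, -0.0025, 0.085], "angular": [0, 0, 0]},
  ],
)

```text
clock: 27.5
position: [0.4334, -0.012, -0.0065]
ee_rot: [0.999, 0.035, -0.0, -0.0]
ft_force: [-0.1, 0.1, 0.1]
grip_width: 0.997
grasp_force: 0.0
```

Call:
carry_out(
  motion=[
    {"xyz": [0, 0, 0], "angular": [0, 0, 0]},
    {"xyz": [0, 0, 0], "angular": [0, 0, 0]},
    {"xyz": [0, 0, 0], "angular": [0, 0, 0]},
    {"xyz": [0, 0, 0], "angular": [0, 0, 0]},
    {"xyz": [0, 0, 0], "angular": [0, 0, 0]},
  ],
  hand=0,
  grip_force=40,
)

```text
clock: 28.0
position: [0.4348, -0.0118, -0.0047]
ee_rot: [0.999, 0.035, 0.001, 0.0]
ft_force: [-2.0, -0.8, 8.0]
grip_width: 0.747
grasp_force: 42.6
```

```bash
python3 -c "
from h import *
P,Q,o=tool();print(P,o['ft_force'],o['grip_width'])
d=np.array([.439,-.0107])-P[:2];print(d)
plan((.641-d[0],-.0857-.0015,.10),.069)"
```

```text
[ 0.43481977 -0.01184836 -0.00470108] [-1.99401421 -0.77334639  7.97348182] 0.746759691258609
[0.00418023 0.00114836]
xyz [ 0.1966  0.0893 -0.1041] rot [ 0.05 -0.16  0.02] dist 0.24
```

Call:
carry_out(
  motion=[
    {"xyz": [0, 0, -0.02], "angular": [0, 0, 0]},
    {"xyz": [0, 0, -0.06], "angular": [0, 0, 0]},
    {"xyz": [0.01, 0, -0.1], "angular": [0, 0, 0]},
    {"xyz": [0.05, 0.02, -0.115], "angular": [0, 0, 0]},
    {"xyz": [0.09, 0.04, -0.115], "angular": [0, 0, 0]},
    {"xyz": [0.13, 0.06, -0.115], "angular": [0, 0, 0]},
    {"xyz": [0.165, 0.08, -0.115], "angular": [0, 0, 0]},
    {"xyz": [0.19, 0.0893, -0.115], "angular": [0, 0, 0]},
    {"xyz": [0.1966, 0.0893, -0.115], "angular": [0, 0, 0]},
    {"xyz": [0.1966, 0.0893, -0.115], "angular": [0, 0, 0]},
    {"xyz": [0.1966, 0.0893, -0.115], "angular": [0, 0, 0]},
  ],
)

```text
clock: 29.1
position: [0.6351, -0.0864, 0.1091]
ee_rot: [0.999, 0.035, 0.0, -0.0]
ft_force: [0.7, 0.1, 0.1]
grip_width: 0.747
grasp_force: 44.8
```

```bash
python3 -c "
from h import *
P,Q,o=tool();print(P,o['ft_force'],o['grip_width'],o['grasp_force'])
plan((.6366,-.0868,.034),.069)"
```

```text
[ 0.63514851 -0.08640587  0.1090603 ] [0.70250269 0.09371866 0.14108626] 0.7467960970169376 44.790668338537216
xyz [0.0014 0.0005 0.0751] rot [-0.01 -0.01  0.08] dist 0.075
```

Call:
carry_out(
  motion=[
    {"xyz": [0.0014, 0.0005, 0.03], "angular": [0, 0, 0]},
    {"xyz": [0.0014, 0.0005, 0.045], "angular": [0, 0, 0]},
    {"xyz": [0.0014, 0.0005, 0.055], "angular": [0, 0, 0]},
    {"xyz": [0.0014, 0.0005, 0.063], "angular": [0, 0, 0]},
    {"xyz": [0.0014, 0.0005, 0.069], "angular": [0, 0, 0]},
    {"xyz": [0.0014, 0.0005, 0.073], "angular": [0, 0, 0]},
    {"xyz": [0.0014, 0.0005, 0.075], "angular": [0, 0, 0]},
    {"xyz": [0.0014, 0.0005, 0.075], "angular": [0, 0, 0]},
  ],
)

```text
clock: 29.9
position: [0.6372, -0.0875, 0.0335]
ee_rot: [0.999, 0.035, 0.0, 0.0]
ft_force: [-0.2, -0.5, -0.8]
grip_width: 0.749
grasp_force: 44.8
```

Call:
carry_out(
  motion=[
    {"xyz": [0, 0, 0.001], "angular": [0, 0, 0]},
    {"xyz": [0, 0, 0.002], "angular": [0, 0, 0]},
    {"xyz": [0, 0, 0.002], "angular": [0, 0, 0]},
  ],
)

```text
clock: 30.2
position: [0.6377, -0.0876, 0.0325]
ee_rot: [0.999, 0.035, 0.001, 0.0]
ft_force: [-1.4, -0.6, 5.1]
grip_width: 0.742
grasp_force: 45.4
```

Call:
carry_out(
  motion=[
    {"xyz": [0, 0, 0], "angular": [0, 0, 0]},
    {"xyz": [0, 0, 0], "angular": [0, 0, 0]},
    {"xyz": [0, 0, 0], "angular": [0, 0, 0]},
    {"xyz": [0, 0, 0], "angular": [0, 0, 0]},
    {"xyz": [0, 0, -0.03], "angular": [0, 0, 0]},
    {"xyz": [0, 0, -0.07], "angular": [0, 0, 0]},
    {"xyz": [0, 0, -0.11], "angular": [0, 0, 0]},
    {"xyz": [-0.04, -0.02, -0.13], "angular": [0, 0, 0]},
    {"xyz": [-0.08, -0.06, -0.14], "angular": [0, 0, 0]},
    {"xyz": [-0.11, -0.1, -0.14], "angular": [0, 0, 0]},
    {"xyz": [-0.14, -0.14, -0.14], "angular": [0, 0, 0]},
    {"xyz": [-0.17, -0.18, -0.13], "angular": [0, 0, 0]},
  ],
  hand=1,
)

```text
clock: 31.4
position: [0.4594, 0.0755, 0.1637]
ee_rot: [0.999, 0.035, 0.001, 0.0]
ft_force: [0.9, 1.2, 0.3]
grip_width: 0.997
grasp_force: 0.0
```

```bash
python3 -c "
from cups import *
from asc import asc
cups();plan((.419-.0043,.1735-.0012,.08),.069)
asc(camera('scene'),376,285,26,34)"
```

```text
s [271.5 220.4 468. ] (260, 208, 24, 27) [0.4206 0.1705 0.043 ] on pad h+15: [0.4205 0.157 ]
t [160.3 265.4 433.5] (148, 254, 25, 24) [0.4925 0.4129 0.043 ] on pad h+15: [0.4914 0.4082]
t [348.5 204.9 759.5] (333, 189, 31, 33) [ 0.6394 -0.0853  0.043 ] on pad h+15: [ 0.6367 -0.0845]
die []
xyz [-0.0344 -0.0962  0.0825] rot [0.03 0.05 0.47] dist 0.131
350 251
#################################++BBB..............
#################################++BBB..............
#################################+++BB-.............
##################################+BBB+.............
##################################+BBB+-............
##################################+BBBB-............
##################################+BBBB+-...........
##################################+BBBBB-...........
##################################+BBBBB-...........
##################################+BBBBBB...........
###################################+++BBB-..........
######################################BBB+..........
#######################################BBB-.........
#######################################BBB-.......
[... 2164 characters left out ...]
+++++++++++
+###########+BBBBBBBBBBBBBB---------++++++++++++++++
B#############BBBBBBB---------------++++++++++++++++
B###############+++---------------++++++++++++++++++
B################+++------------++++++++++++++++++++
BB###############+++++++---+++++++++++++++++++++++++
BB###############+++++++++++++++++++++++++++++++++++
BB###############+++++++++++++++++++++++++++++++++++
BB+#############++++++++++++++++++++++++++++++++++++
BBB##############+++++++++++++++++++++++++++++++++++
+BB+############++++++++++++++++++++++++++++++++++++
#BBB############++++++++++++++++++++++++++++++++++++
#BBB############++++++++++++++++++++++++++++++++++++
#BBB+###########++++++++++++++++++++++++++++++++++++
```

Call:
carry_out(
  motion=[
    {"xyz": [-0.02, -0.05, 0.02], "angular": [0, 0, 0]},
    {"xyz": [-0.034, -0.096, 0.06], "angular": [0, 0, 0]},
    {"xyz": [-0.034, -0.096, 0.08], "angular": [0, 0, 0]},
    {"xyz": [-0.034, -0.096, 0.08], "angular": [0, 0, 0]},
    {"xyz": [-0.034, -0.096, 0.08], "angular": [0, 0, 0]},
    {"xyz": [-0.034, -0.096, 0.08], "angular": [0, 0, 0]},
  ],
)

```text
clock: 32.15
position: [0.4213, 0.1666, 0.084]
ee_rot: [0.999, 0.034, 0.001, -0.0]
ft_force: [0.9, 0.6, 1.2]
grip_width: 1.002
grasp_force: 0.0
```

```bash
python3 -c "
from h import *
plan((.4147,.1720,-.005),.069)"
```

```text
xyz [-0.0064 -0.0058  0.089 ] rot [-0.01 -0.1  -0.1 ] dist 0.089
```

Call:
carry_out(
  motion=[
    {"xyz": [-0.0064, -0.0058, 0.01], "angular": [0, 0, 0]},
    {"xyz": [-0.0064, -0.0058, 0.05], "angular": [0, 0, 0]},
    {"xyz": [-0.0064, -0.0058, 0.08], "angular": [0, 0, 0]},
    {"xyz": [-0.0064, -0.0058, 0.088], "angular": [0, 0, 0]},
    {"xyz": [-0.0064, -0.0058, 0.089], "angular": [0, 0, 0]},
  ],
)

```text
clock: 32.65
position: [0.4124, 0.1727, -0.0066]
ee_rot: [0.999, 0.035, -0.001, 0.0]
ft_force: [0.6, 0.7, 0.5]
grip_width: 1.002
grasp_force: 0.0
```

Call:
carry_out(
  motion=[
    {"xyz": [0, 0, 0], "angular": [0, 0, 0]},
    {"xyz": [0, 0, 0], "angular": [0, 0, 0]},
    {"xyz": [0, 0, 0], "angular": [0, 0, 0]},
    {"xyz": [0, 0, 0], "angular": [0, 0, 0]},
    {"xyz": [0, 0, 0], "angular": [0, 0, 0]},
  ],
  hand=0,
  grip_force=40,
)

```text
clock: 33.15
position: [0.4142, 0.1733, -0.0044]
ee_rot: [0.999, 0.035, 0.001, -0.0]
ft_force: [-1.8, -0.7, 7.5]
grip_width: 0.746
grasp_force: 43.1
```

```bash
python3 -c "
from h import *
P,Q,o=tool();print(P,o['ft_force'],o['grip_width'])
d=.419-P[0];plan((.641-d,-.0870,.13),.069)"
```

```text
[ 0.41421592  0.17332209 -0.00435188] [-1.78010525 -0.71521831  7.48080285] 0.7463615640985373
xyz [ 0.2038  0.2751 -0.1338] rot [-0.01 -0.17  0.02] dist 0.368
```

Call:
carry_out(
  motion=[
    {"xyz": [0, 0, -0.02], "angular": [0, 0, 0]},
    {"xyz": [0, 0.01, -0.06], "angular": [0, 0, 0]},
    {"xyz": [0, 0.04, -0.1], "angular": [0, 0, 0]},
    {"xyz": [0.005, 0.08, -0.125], "angular": [0, 0, 0]},
    {"xyz": [0.015, 0.125, -0.134], "angular": [0, 0, 0]},
    {"xyz": [0.03, 0.17, -0.134], "angular": [0, 0, 0]},
    {"xyz": [0.05, 0.215, -0.134], "angular": [0, 0, 0]},
    {"xyz": [0.08, 0.25, -0.134], "angular": [0, 0, 0]},
    {"xyz": [0.12, 0.275, -0.134], "angular": [0, 0, 0]},
    {"xyz": [0.165, 0.275, -0.134], "angular": [0, 0, 0]},
    {"xyz": [0.195, 0.275, -0.134], "angular": [0, 0, 0]},
    {"xyz": [0.204, 0.275, -0.134], "angular": [0, 0, 0]},
  ],
)

```text
clock: 34.35
position: [0.638, -0.0866, 0.1286]
ee_rot: [0.999, 0.035, 0.001, -0.001]
ft_force: [-1.2, 0.6, -0.7]
grip_width: 0.743
grasp_force: 44.8
```

Call:
carry_out(
  motion=[
    {"xyz": [0, 0, 0], "angular": [0, 0, 0]},
    {"xyz": [0, 0, 0], "angular": [0, 0, 0]},
  ],
)

```text
clock: 34.55
position: [0.6348, -0.0873, 0.1285]
ee_rot: [0.999, 0.035, 0.0, 0.0]
ft_force: [-0.3, 0.3, -0.1]
grip_width: 0.747
grasp_force: 44.8
```

```bash
python3 -c "
from h import *
P,Q,o=tool();print(P,o['ft_force'],o['grip_width'],o['grasp_force'])
plan((.6366,-.0870,.0555),.069)"
```

```text
[ 0.63482308 -0.08731618  0.12846607] [-0.29080105  0.26089991 -0.08852845] 0.7469359597565218 44.8162399046123
xyz [ 0.0018 -0.0002  0.073 ] rot [ 0.02 -0.01  0.04] dist 0.073
```

Call:
carry_out(
  motion=[
    {"xyz": [0.0018, 0, 0.025], "angular": [0, 0, 0]},
    {"xyz": [0.0018, 0, 0.04], "angular": [0, 0, 0]},
    {"xyz": [0.0018, 0, 0.053], "angular": [0, 0, 0]},
    {"xyz": [0.0018, 0, 0.062], "angular": [0, 0, 0]},
    {"xyz": [0.0018, 0, 0.068], "angular": [0, 0, 0]},
    {"xyz": [0.0018, 0, 0.072], "angular": [0, 0, 0]},
    {"xyz": [0.0018, 0, 0.074], "angular": [0, 0, 0]},
    {"xyz": [0.0018, 0, 0.075], "angular": [0, 0, 0]},
    {"xyz": [0.0018, 0, 0.075], "angular": [0, 0, 0]},
  ],
)

```text
clock: 35.45
position: [0.6384, -0.0871, 0.0548]
ee_rot: [0.999, 0.035, 0.001, 0.0]
ft_force: [-3.2, 0.8, 9.2]
grip_width: 0.744
grasp_force: 45.7
```

Call:
carry_out(
  motion=[
    {"xyz": [0, 0, 0], "angular": [0, 0, 0]},
    {"xyz": [0, 0, 0], "angular": [0, 0, 0]},
    {"xyz": [0, 0, 0], "angular": [0, 0, 0]},
    {"xyz": [0, 0, 0], "angular": [0, 0, 0]},
    {"xyz": [0, 0, -0.03], "angular": [0, 0, 0]},
    {"xyz": [0, 0, -0.07], "angular": [0, 0, 0]},
    {"xyz": [0, 0, -0.1], "angular": [0, 0, 0]},
    {"xyz": [-0.04, 0, -0.12], "angular": [0, 0, 0]},
    {"xyz": [-0.08, 0, -0.12], "angular": [0, 0, 0]},
    {"xyz": [-0.12, -0.02, -0.12], "angular": [0, 0, 0]},
    {"xyz": [-0.14, -0.065, -0.12], "angular": [0, 0, 0]},
    {"xyz": [-0.15, -0.112, -0.12], "angular": [0, 0, 0]},
  ],
  hand=1,
)

```text
clock: 36.65
position: [0.4782, 0.0139, 0.173]
ee_rot: [0.999, 0.033, 0.0, 0.001]
ft_force: [2.5, 1.1, 0.6]
grip_width: 1.002
grasp_force: 0.0
```

```bash
python3 -c "
from cups import *
from asc import asc
cups();a=camera('scene');b=camera('top');print(tri(a,(289.1,158.9),b,(160.25,265.4)));plan((.4925-.0045,.411-.001,.10),.069)
asc(camera('scene'),376,275,26,26)"
```

```text
t [160.3 265.4 434. ] (148, 254, 25, 24) [0.4925 0.4129 0.043 ] on pad h+15: [0.4913 0.4082]
die [(440.5, 284.3, array([ 0.4255, -0.3233]))]
(array([0.49395198, 0.41601786, 0.03338775]), [0.0007851089444211348, 0.0007851089444212088])
xyz [ 0.0365 -0.3934  0.0729] rot [ 0.04 -0.05  0.17] dist 0.402
350 249
################################++-+BBB.............
################################+++BBB-.............
################################+++BBB-.............
#################################++BBB..............
#################################++BBB-.............
##################################+BBB-.............
##################################+BBB+-............
##################################+BBBB-............
##################################+BBBB+............
##################################+BBBBB-...........
##################################+BBBBB-...........
##################################+BBBBB-...........
#######################++BBBB++####+#+BBB-..........
####################+BBBBBBBBBBBB+####BBB+..........
##################+BBBBBBBBBBBBBBBBB+##BBB-.......
[... 1263 characters left out ...]
#######BBB-
##########B++B++#+BBBBBBBBBBBBBBBBBBB+##########BBB-
#########+BB++BB+##BBBBBBBBBBBBBBB++#+##########+BBB
#########BBB++BB+++++BBBBBBBBBBBBB##++###########BBB
########+BBBB#+BBB++#++BBBBBBBBB++++++B+#########BBB
########BBBBB+#BBBBBB++#+++#++++++BB+BBB##########BB
########BBBBBB+#+BBBBBBBBBBBBBBBBBB++BBB##########BB
########BBBBBBB+#+BBBBBBBBBBBBBBBB++BBBB+#########+B
########BBBBBBBB++#BBBBBBBBBBBBBB++BBBBB+##########B
#######+BBBBBBBBBB+#++B+BBBBBBB+++BBBBBBB##########B
########BBBBBBBBB+BB+++#+#+++++++BBBBBBB+########+BB
########BBBBBBBBBBBBBBBBBBBBBBBBBBBBBBBBB####BBBBBBB
########BBBBBBBBB+BBBBBBBBBBBBBBBBBBBBBBBBBBBBBBBBBB
#########BBBBBBBBBBB+BBBBBBBBBBBBBBBBBBBBBBBBBBBBBBB
```

Call:
carry_out(
  motion=[
    {"xyz": [0, -0.05, 0], "angular": [0, 0, 0]},
    {"xyz": [0.005, -0.1, 0], "angular": [0, 0, 0]},
    {"xyz": [0.01, -0.15, 0], "angular": [0, 0, 0]},
    {"xyz": [0.015, -0.2, 0], "angular": [0, 0, 0]},
    {"xyz": [0.02, -0.25, 0.01], "angular": [0, 0, 0]},
    {"xyz": [0.03, -0.3, 0.02], "angular": [0, 0, 0]},
    {"xyz": [0.037, -0.345, 0.04], "angular": [0, 0, 0]},
    {"xyz": [0.037, -0.38, 0.06], "angular": [0, 0, 0]},
    {"xyz": [0.037, -0.395, 0.073], "angular": [0, 0, 0]},
    {"xyz": [0.037, -0.395, 0.073], "angular": [0, 0, 0]},
    {"xyz": [0.037, -0.395, 0.073], "angular": [0, 0, 0]},
    {"xyz": [0.037, -0.395, 0.073], "angular": [0, 0, 0]},
  ],
)

```text
clock: 38.1
position: [0.491, 0.4091, 0.1005]
ee_rot: [0.999, 0.033, 0.001, 0.0]
ft_force: [-0.5, -0.3, 1.5]
grip_width: 1.001
grasp_force: 0.0
```

```bash
python3 -c "
from h import *
plan((.4887,.412,-.005),.069)"
```

```text
xyz [-0.0022 -0.0031  0.1055] rot [ 0.03 -0.07 -0.12] dist 0.106
```

Call:
carry_out(
  motion=[
    {"xyz": [-0.0022, -0.0031, 0.03], "angular": [0, 0, 0]},
    {"xyz": [-0.0022, -0.0031, 0.065], "angular": [0, 0, 0]},
    {"xyz": [-0.0022, -0.0031, 0.09], "angular": [0, 0, 0]},
    {"xyz": [-0.0022, -0.0031, 0.104], "angular": [0, 0, 0]},
    {"xyz": [-0.0022, -0.0031, 0.1055], "angular": [0, 0, 0]},
  ],
)

```text
clock: 38.6
position: [0.4873, 0.4121, -0.0065]
ee_rot: [0.999, 0.034, -0.0, 0.001]
ft_force: [-0.4, 0.0, 0.8]
grip_width: 1.002
grasp_force: 0.0
```

Call:
carry_out(
  motion=[
    {"xyz": [0, 0, 0], "angular": [0, 0, 0]},
    {"xyz": [0, 0, 0], "angular": [0, 0, 0]},
    {"xyz": [0, 0, 0], "angular": [0, 0, 0]},
    {"xyz": [0, 0, 0], "angular": [0, 0, 0]},
    {"xyz": [0, 0, 0], "angular": [0, 0, 0]},
  ],
  hand=0,
  grip_force=40,
)

```text
clock: 39.1
position: [0.4882, 0.4145, -0.0035]
ee_rot: [0.999, 0.035, 0.001, -0.001]
ft_force: [-0.1, -0.7, 6.6]
grip_width: 0.747
grasp_force: 44.7
```

```bash
python3 -c "
from h import *
P,Q,o=tool();print(P,o['ft_force'],o['grip_width'])
d=.493-P[0];plan((.641-d,-.0870,.155),.069)"
```

```text
[ 0.48822343  0.41454189 -0.00346973] [-0.1134949  -0.74909361  6.55716023] 0.7467241906824836
xyz [ 0.1134  0.5103 -0.1589] rot [-0.09 -0.17  0.01] dist 0.546
```

Call:
carry_out(
  motion=[
    {"xyz": [0, 0, -0.02], "angular": [0, 0, 0]},
    {"xyz": [0, 0.01, -0.06], "angular": [0, 0, 0]},
    {"xyz": [-0.01, 0.03, -0.1], "angular": [0, 0, 0]},
    {"xyz": [-0.025, 0.06, -0.135], "angular": [0, 0, 0]},
    {"xyz": [-0.04, 0.1, -0.155], "angular": [0, 0, 0]},
    {"xyz": [-0.055, 0.145, -0.16], "angular": [0, 0, 0]},
    {"xyz": [-0.06, 0.19, -0.16], "angular": [0, 0, 0]},
    {"xyz": [-0.06, 0.235, -0.16], "angular": [0, 0, 0]},
    {"xyz": [-0.06, 0.28, -0.16], "angular": [0, 0, 0]},
    {"xyz": [-0.06, 0.325, -0.16], "angular": [0, 0, 0]},
    {"xyz": [-0.06, 0.37, -0.16], "angular": [0, 0, 0]},
    {"xyz": [-0.06, 0.41, -0.16], "angular": [0, 0, 0]},
  ],
)

```text
clock: 40.3
position: [0.4557, -0.0016, 0.1554]
ee_rot: [0.999, 0.035, 0.001, 0.0]
ft_force: [0.9, 0.8, -0.6]
grip_width: 0.741
grasp_force: 44.5
```

Call:
carry_out(
  motion=[
    {"xyz": [0, 0.04, 0], "angular": [0, 0, 0]},
    {"xyz": [0.02, 0.08, 0], "angular": [0, 0, 0]},
    {"xyz": [0.05, 0.1, 0], "angular": [0, 0, 0]},
    {"xyz": [0.09, 0.1, 0], "angular": [0, 0, 0]},
    {"xyz": [0.13, 0.1, 0], "angular": [0, 0, 0]},
    {"xyz": [0.16, 0.1, 0], "angular": [0, 0, 0]},
    {"xyz": [0.173, 0.1, 0], "angular": [0, 0, 0]},
    {"xyz": [0.173, 0.1, 0], "angular": [0, 0, 0]},
    {"xyz": [0.173, 0.1, 0], "angular": [0, 0, 0]},
    {"xyz": [0.173, 0.1, 0], "angular": [0, 0, 0]},
  ],
)

```text
clock: 41.3
position: [0.6345, -0.0874, 0.1549]
ee_rot: [0.999, 0.035, 0.0, 0.0]
ft_force: [0.2, -0.2, -1.3]
grip_width: 0.744
grasp_force: 44.5
```

```bash
python3 -c "
from h import *
P,Q,o=tool();print(P,o['ft_force'],o['grip_width'],o['grasp_force'])
plan((.6366,-.0870,.0765),.069)"
```

```text
[ 0.6344607  -0.08741595  0.15490595] [ 0.16562602 -0.20794306 -1.29642031] 0.7436626343135372 44.50115111656487
xyz [ 0.0021 -0.0003  0.0784] rot [ 0.03 -0.02  0.02] dist 0.078
```

Call:
carry_out(
  motion=[
    {"xyz": [0.002, 0, 0.025], "angular": [0, 0, 0]},
    {"xyz": [0.002, 0, 0.042], "angular": [0, 0, 0]},
    {"xyz": [0.002, 0, 0.055], "angular": [0, 0, 0]},
    {"xyz": [0.002, 0, 0.064], "angular": [0, 0, 0]},
    {"xyz": [0.002, 0, 0.07], "angular": [0, 0, 0]},
    {"xyz": [0.002, 0, 0.075], "angular": [0, 0, 0]},
    {"xyz": [0.002, 0, 0.078], "angular": [0, 0, 0]},
    {"xyz": [0.002, 0, 0.079], "angular": [0, 0, 0]},
    {"xyz": [0.002, 0, 0.079], "angular": [0, 0, 0]},
  ],
)

```text
clock: 42.2
position: [0.6384, -0.0871, 0.0776]
ee_rot: [0.999, 0.035, 0.002, 0.0]
ft_force: [-2.8, -0.7, 9.0]
grip_width: 0.745
grasp_force: 45.4
```

Call:
carry_out(
  motion=[
    {"xyz": [0, 0, 0], "angular": [0, 0, 0]},
    {"xyz": [0, 0, 0], "angular": [0, 0, 0]},
    {"xyz": [0, 0, 0], "angular": [0, 0, 0]},
    {"xyz": [0, 0, 0], "angular": [0, 0, 0]},
    {"xyz": [0, 0, -0.03], "angular": [0, 0, 0]},
    {"xyz": [0, 0, -0.07], "angular": [0, 0, 0]},
    {"xyz": [0, 0, -0.11], "angular": [0, 0, 0]},
    {"xyz": [-0.04, 0, -0.11], "angular": [0, 0, 0]},
    {"xyz": [-0.08, 0, -0.11], "angular": [0, 0, 0]},
    {"xyz": [-0.12, 0.02, -0.11], "angular": [0, 0, 0]},
    {"xyz": [-0.16, 0.04, -0.1], "angular": [0, 0, 0]},
    {"xyz": [-0.2, 0.06, -0.09], "angular": [0, 0, 0]},
  ],
  hand=1,
)

```text
clock: 43.4
position: [0.4403, -0.1615, 0.1653]
ee_rot: [0.999, 0.035, 0.001, 0.0]
ft_force: [0.3, -0.5, 0.6]
grip_width: 1.002
grasp_force: 0.0
```

```bash
python3 - <<'E'
from asc import *
a=camera('scene');b=camera('top')
asc(a,376,262,24,22)
for n,c in(("s",a),("t",b)):
    h=cv2.cvtColor(c["img"],cv2.COLOR_RGB2HSV);m=cv2.inRange(h,np.array((10,110,90)),np.array((28,255,255)))
    u,v=proj(c,[.426,-.322,.01])[0].astype(int);s=np.zeros_like(m);s[v-40:v+40,u-40:u+40]=m[v-40:v+40,u-40:u+40]
    for k in cv2.findContours(s,cv2.RETR_EXTERNAL,cv2.CHAIN_APPROX_NONE)[0]:
        if cv2.contourArea(k)>15:
            r=cv2.minAreaRect(k);print(n,r);bp=ray(c,cv2.boxPoints(r),.02);print(bp[:,:2].round(4).tolist(),bp.mean(0),ray(c,r[0],.012))
asc(b,441,285,10,10)
plan((.425,-.324,.10),.069)
E
```

```text
352 240
##########################+++-++----BB..........
###########################++-++---+BB..........
###########################+++-+---BBB..........
###########################+++-++--BBB..........
############################++--+--BB-..........
############################+++B+++BB...........
############################+++-+++BB...........
#############################++--++BB...........
##############################++-+BBB...........
##############################++-BBBB...........
##############################+++BBBB...........
###############################++BBB-...........
###############################++BBB............
###############################+++BB-...........
################################+BBB-...........
#######################+++++####+BBB+-..........
###################+BBBBBBBBBBB+BBBBB-..........
#################+BBBBBBBBBBBBBBBBBBB+..........
################+BBBBBBBBBBBBBBBBBBBBB-.........
###############BBBBBBBBBBBBBBBBBBBBBBB-.........
##############BBBBBBBBBBBBBBBBBBBBBBBB-.........
##############BBBBBBBBBBBBBBBBBBBBBBBBB-........
#############B
[... 1103 characters left out ...]
21920776367, 8.221921920776367), 18.434947967529297)
[[0.4148, -0.3279], [0.4221, -0.3122], [0.4375, -0.3202], [0.4301, -0.3357]] [ 0.42611192 -0.3239948   0.02      ] [[ 0.42617982 -0.32085036  0.012     ]]
431 275
.....--+------++----
.....--+------+-----
.....-++------+-----
.....-++------+-----
....--+-------+-----
....-++------++-----
....-++------++-----
....-+-------+------
--.--++------+------
----+++------+------
----++-------+------
----++-------+------
-------------+------
------------++-----.
------------+------.
------------+-----..
------------+-----..
------------+-----..
-------.---++-----..
-----------++----...
xyz [-0.0214  0.1586  0.0642] rot [ 0.05  0.22 -0.34] dist 0.172
```

```bash
python3 - <<'E'
from h import *
b=camera("top");a=camera("scene")
for n,c,f in(("top",b,"pics/top0.png"),("scene",a,"pics/scene0.png"),("scene now",a,None)):
    I=cv2.imread(f) if f else a["img"][:,:,::-1]
    u,v=proj(c,[.426,-.322,.015])[0].astype(int)
    s=cv2.resize(I[v-14:v+14,u-14:u+14],None,fx=8,fy=8,interpolation=cv2.INTER_CUBIC).astype(int)
    sat=(s[:,:,2]-s[:,:,0])
    for th in(45,70):
        m=(sat>th).astype(np.uint8)
        if n!="top": m&=(s[:,:,2]>np.percentile(s[:,:,2][m>0],45)).astype(np.uint8)
        m=cv2.morphologyEx(m,cv2.MORPH_CLOSE,np.ones((9,9),np.uint8));m=cv2.morphologyEx(m,cv2.MORPH_OPEN,np.ones((9,9),np.uint8))
        k=max(cv2.findContours(m,cv2.RETR_EXTERNAL,cv2.CHAIN_APPROX_NONE)[0],key=cv2.contourArea)
        W=ray(c,k[:,0,:]/8.-.44+[u-14,v-14],.018)[:,:2]
        r=cv2.minAreaRect((W*1000).astype(np.float32));print(n,th,np.round(r[0],1),np.round(r[1],1),round(r[2],1))
E
```

```text
top 45 [ 425.7 -322.4] [19.7 19.9] 46.9
top 70 [ 426.2 -316. ] [3.6 4. ] 87.2
scene 45 [ 427.5 -321.6] [17.8 17.8] 46.2
scene 70 [ 427.7 -322.2] [16.4 16.4] 48.3
scene now 45 [ 421.  -325.1] [11.6 18.2] 10.0
scene now 70 [ 420.7 -323.9] [12.9  8.9] 83.1
```

Call:
carry_out(
  motion=[
    {"xyz": [-0.01, 0.04, 0], "angular": [0, 0, 8]},
    {"xyz": [-0.02, 0.08, 0], "angular": [0, 0, 16]},
    {"xyz": [-0.024, 0.12, 0.02], "angular": [0, 0, 24]},
    {"xyz": [-0.024, 0.15, 0.04], "angular": [0, 0, 32]},
    {"xyz": [-0.024, 0.155, 0.06], "angular": [0, 0, 40]},
    {"xyz": [-0.024, 0.155, 0.064], "angular": [0, 0, 47.2]},
    {"xyz": [-0.024, 0.155, 0.064], "angular": [0, 0, 47.2]},
    {"xyz": [-0.024, 0.155, 0.064], "angular": [0, 0, 47.2]},
    {"xyz": [-0.024, 0.155, 0.064], "angular": [0, 0, 47.2]},
  ],
  hand=0.7,
)

```text
clock: 44.5
position: [0.4297, -0.3168, 0.1021]
ee_rot: [0.93, -0.366, 0.001, 0.0]
ft_force: [0.5, 0.3, -0.0]
grip_width: 0.706
grasp_force: 0.0
```

```bash
python3 - <<'E'
from asc import *
plan((.422,-.321,-.0265),np.radians(-43.5))
a=camera("scene");b=camera("top");u,v=proj(a,[.426,-.322,.01])[0].astype(int);asc(a,u,v,20,26)
u,v=proj(b,[.426,-.322,.01])[0].astype(int);asc(b,u,v,20,14)
print(get_obs()["joint_pos"])
E
```

```text
xyz [-0.0029  0.0083  0.1286] rot [-0.02 -0.08  0.52] dist 0.129
276 378
########+++####+........................
##############+-........................
##############-.........................
##############-.........................
##############-.........................
##############+.........................
##############+.........................
#############++.........................
############+++.........................
###########++++.........................
###########++++.........................
###########++++-........................
###########++++.........................
+#####++###+++-.........................
--+##+-.-+----..........................
--.--...................................
--......................................
--......................................
--......................................
--..................B...................
---................BBBB.................
---................BBBBB................
---...............BBBBBBBB..............
---..............BBBBBBBBBB.............
----.............BBBBBBBBBBB............
--
[... 1647 characters left out ...]
................-BBBBBBBBB-####++---+++
................-BBBBBBBBBB-+####+---+++
................-BBBBBBBBBB-+####++--+++
.................-BBBBBBBB--+####++--+++
..................-BBBBBB----+####+---++
...................-BBBB----.-+###++++++
.....................-B.......-+###+++++
...............................-###+++++
................................-##+++++
.................................-++++++
..................................-+++++
..................................-+++++
.................................--+++++
.................................-++++++
.................................-++++++
[ 0.6901238   0.21704922 -0.15666536  1.81962096  0.0376363   1.10654336
 -1.80226755]
```

```bash
python3 - <<'E'
from h import *
a=camera("scene")
P=tool()[0];print(P,ray(a,[(278,391.5),(284,392),(289,390)],.14)[:,:2])
for s in(-1,1):
    for e in(.03,.036):print(s,e,proj(a,P+[s*.69*e+.004,s*.725*e,.038]))
E
```

```text
[ 0.4290306  -0.31708772  0.10192556] [[ 0.39361459 -0.34394582]
 [ 0.40459768 -0.34660038]
 [ 0.41426274 -0.34414842]]
-1 0.03 [[287.66258775 387.4760753 ]]
-1 0.036 [[285.71950925 389.9986556 ]]
1 0.03 [[306.4178713  363.12723465]]
1 0.036 [[308.22840327 360.77673143]]
```

Call:
carry_out(
  motion=[
    {"xyz": [-0.002, 0.008, 0.04], "angular": [0, 0, 0.5]},
    {"xyz": [-0.002, 0.008, 0.08], "angular": [0, 0, 0.5]},
    {"xyz": [-0.002, 0.008, 0.11], "angular": [0, 0, 0.5]},
    {"xyz": [-0.002, 0.008, 0.122], "angular": [0, 0, 0.5]},
    {"xyz": [-0.002, 0.008, 0.126], "angular": [0, 0, 0.5]},
    {"xyz": [-0.002, 0.008, 0.127], "angular": [0, 0, 0.5]},
    {"xyz": [-0.002, 0.008, 0.127], "angular": [0, 0, 0.5]},
  ],
)

```text
clock: 45.35
position: [0.4227, -0.3222, -0.0242]
ee_rot: [0.928, -0.372, 0.001, 0.0]
ft_force: [-0.4, 0.0, 0.7]
grip_width: 0.698
grasp_force: 0.0
```

Call:
carry_out(
  motion=[
    {"xyz": [0, 0, 0], "angular": [0, 0, 0]},
    {"xyz": [0, 0, 0], "angular": [0, 0, 0]},
    {"xyz": [0, 0, 0], "angular": [0, 0, 0]},
    {"xyz": [0, 0, 0], "angular": [0, 0, 0]},
    {"xyz": [0, 0, 0], "angular": [0, 0, 0]},
    {"xyz": [0, 0, 0], "angular": [0, 0, 0]},
  ],
  hand=0,
  grip_force=30,
)

```text
clock: 45.95
position: [0.4221, -0.3219, -0.0249]
ee_rot: [0.928, -0.372, 0.0, 0.0]
ft_force: [-0.7, 0.7, 6.3]
grip_width: 0.223
grasp_force: 29.6
```

Call:
carry_out(
  motion=[
    {"xyz": [0, 0, -0.03], "angular": [0, 0, 0]},
    {"xyz": [0, 0, -0.08], "angular": [0, 0, 0]},
    {"xyz": [-0.02, -0.03, -0.12], "angular": [0, 0, -8]},
    {"xyz": [-0.05, -0.065, -0.15], "angular": [0, 0, -16]},
    {"xyz": [-0.08, -0.105, -0.165], "angular": [0, 0, -24]},
    {"xyz": [-0.11, -0.145, -0.17], "angular": [0, 0, -32]},
    {"xyz": [-0.14, -0.187, -0.17], "angular": [0, 0, -40]},
    {"xyz": [-0.12, -0.21, -0.17], "angular": [0, 0, -47.5]},
    {"xyz": [-0.095, -0.24, -0.17], "angular": [0, 0, -47.5]},
    {"xyz": [-0.06, -0.27, -0.17], "angular": [0, 0, -47.5]},
    {"xyz": [-0.03, -0.3, -0.17], "angular": [0, 0, -47.5]},
    {"xyz": [-0.008, -0.32, -0.17], "angular": [0, 0, -47.5]},
  ],
  grip_force=40,
)

```text
clock: 47.15
position: [0.6391, -0.0844, 0.1438]
ee_rot: [0.999, 0.033, 0.0, -0.0]
ft_force: [0.0, 0.7, 0.1]
grip_width: 0.221
grasp_force: 41.0
```

Call:
carry_out(
  motion=[
    {"xyz": [0, 0, 0], "angular": [0, 0, 0]},
    {"xyz": [0, 0, 0], "angular": [0, 0, 0]},
    {"xyz": [0, 0, 0], "angular": [0, 0, 0]},
  ],
)

```text
clock: 47.45
position: [0.6363, -0.0849, 0.1444]
ee_rot: [0.999, 0.033, -0.0, 0.0]
ft_force: [0.2, 0.2, -0.3]
grip_width: 0.215
grasp_force: 41.0
```

```bash
python3 - <<'E'
from asc import *
P,Q,o=tool();print(P,o["grip_width"],o["grasp_force"])
plan((.638,-.0865,.113),.069)
a=camera("scene");asc(a,376,255,24,26)
E
```

```text
[ 0.63627998 -0.08486437  0.14441166] 0.21458946692405786 40.95103561878204
xyz [0.0016 0.0017 0.0314] rot [ 0.02  0.02 -0.17] dist 0.032
352 229
#########################################.......
########################################+.......
########################################+.......
########################################+.......
########################################-.......
#######################################+........
#######################################+........
###################################++##+........
##################################+#+##-........
##################################++##+.........
##################################++##+.........
####################+##############++#+.........
###################++##############+#+-.........
##################################++#+-.........
###################################+++-.........
###################################+##+-........
####################################+#+++-......
####################################+####+-.....
###########################################-....
#######################
[... 893 characters left out ...]
BBBBBBB-......
############BBBBBBBBBBBBBBBBBBBBBBBBBBBBB-......
############BBBBBBBBBBBBBBBBBBBBBBBBBBBBBB-.....
############BBBBBBBBBBBBBBBBBBBBBBBBBBBBBB-.....
############+BBBBBBBBBBBBBBBBBBBBBBBBBBBBB+.....
#############BBBBBBBBBBBBBBBBBBBBBBBBBBBBBB-....
#############+BBBBBBBBBBBBBBBBBBBBBBBBBBBBB+....
#############+BBBBBBBBBBBBBBBBBBBBBBBBBBBBBB-...
############B++BBBBBBBBBBBBBBBBBBBBBBBBB#BBB-...
###########+BB++BBBBBBBBBBBBBBBBBBBBBBB+#BBB-...
###########BBB+++BBBBBBBBBBBBBBBBBBBBB+##+BBB-..
##########+B++++#+BBBBBBBBBBBBBBBBBBB++###BBB-..
##########+B++BB+#++BBBBBBBBBBBBBBB+++B+##BBBB-.
##########+B++BBBB++#BBBBBBBBBBBBB++BBB####BBB-.
##########+B+++BBBBB+#+++BBBBB++++BBBB+####BBB+.
```

Call:
carry_out(
  motion=[
    {"xyz": [0.0016, 0.0017, 0.015], "angular": [0, 0, 0]},
    {"xyz": [0.0016, 0.0017, 0.026], "angular": [0, 0, 0]},
    {"xyz": [0.0016, 0.0017, 0.029], "angular": [0, 0, 0]},
    {"xyz": [0.0016, 0.0017, 0.029], "angular": [0, 0, 0]},
    {"xyz": [0.0016, 0.0017, 0.029], "angular": [0, 0, 0]},
  ],
)

```text
clock: 48.0
position: [0.6388, -0.0863, 0.1155]
ee_rot: [0.999, 0.033, 0.0, 0.0]
ft_force: [0.5, 0.6, -0.1]
grip_width: 0.219
grasp_force: 41.0
```

Call:
carry_out(
  motion=[
    {"xyz": [0, 0, 0], "angular": [0, 0, 0]},
    {"xyz": [0, 0, 0], "angular": [0, 0, 0]},
    {"xyz": [0, 0, 0], "angular": [0, 0, 0]},
    {"xyz": [0, 0, 0], "angular": [0, 0, 0]},
    {"xyz": [0, 0, -0.03], "angular": [0, 0, 0]},
    {"xyz": [0, 0, -0.07], "angular": [0, 0, 0]},
    {"xyz": [-0.03, 0, -0.1], "angular": [0, 0, 0]},
    {"xyz": [-0.07, 0, -0.12], "angular": [0, 0, 0]},
    {"xyz": [-0.11, 0, -0.12], "angular": [0, 0, 0]},
    {"xyz": [-0.15, 0, -0.12], "angular": [0, 0, 0]},
    {"xyz": [-0.19, 0, -0.12], "angular": [0, 0, 0]},
  ],
  hand=0.6,
)

```text
clock: 49.1
position: [0.4476, -0.0989, 0.2355]
ee_rot: [0.999, 0.033, 0.0, 0.0]
ft_force: [-0.0, -1.7, 0.9]
grip_width: 0.6
grasp_force: 0.0
```

```bash
python3 - <<'E'
from h import *
a=camera("scene");b=camera("top");print(tool()[0])
I=np.hstack([cv2.resize(a["img"][150:370,310:440],(355,600),interpolation=cv2.INTER_CUBIC),cv2.resize(b["img"][140:250,270:350+50],(445,376),interpolation=cv2.INTER_CUBIC) if 0 else cv2.resize(b["img"][150:285,300:400],(444,600),interpolation=cv2.INTER_CUBIC)])
cv2.imwrite("pics/s9.png",I[:,:,::-1]);print(I.shape)
E
```

```text
[ 0.44555368 -0.09981549  0.23580062]
(600, 799, 3)
```

View pics/s9.png

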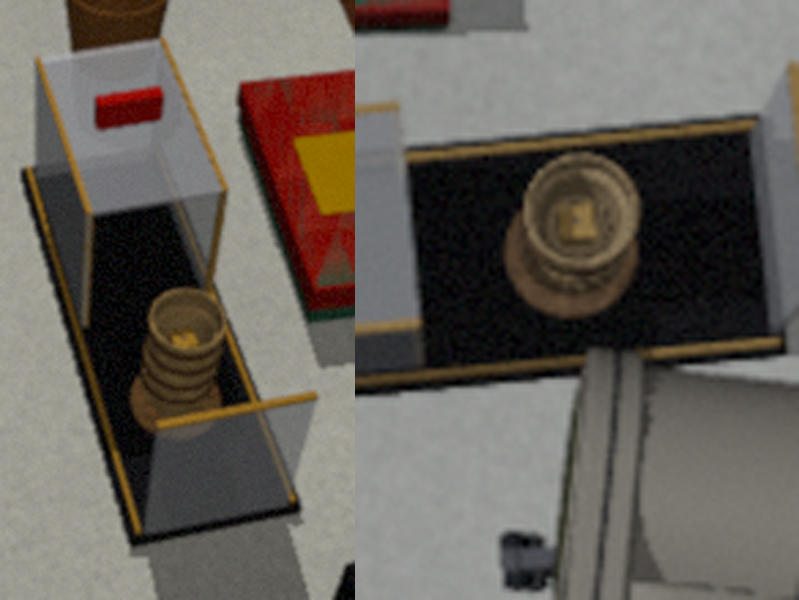

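The die sits in the top cup, and the four-cup stack stands upright on the disc; the rim is at about (580,210) in the right half. Next I'll close the door.

```bash
python3 -c "
from h import *
plan((.6205,.1048,.24),.069)"
```

```text
xyz [ 0.1876 -0.193  -0.0047] rot [ 0.12  0.02 -0.3 ] dist 0.269
```

Call:
carry_out(
  motion=[
    {"xyz": [0, -0.04, -0.02], "angular": [0, 0, 0]},
    {"xyz": [0.01, -0.09, -0.03], "angular": [0, 0, 0]},
    {"xyz": [0.03, -0.13, -0.03], "angular": [0, 0, 0]},
    {"xyz": [0.06, -0.165, -0.03], "angular": [0, 0, 0]},
    {"xyz": [0.1, -0.193, -0.03], "angular": [0, 0, 0]},
    {"xyz": [0.145, -0.193, -0.03], "angular": [0, 0, 0]},
    {"xyz": [0.1876, -0.193, -0.02], "angular": [0, 0, 0]},
    {"xyz": [0.1876, -0.193, -0.005], "angular": [0, 0, 0]},
    {"xyz": [0.1876, -0.193, -0.005], "angular": [0, 0, 0]},
    {"xyz": [0.1876, -0.193, -0.005], "angular": [0, 0, 0]},
  ],
  hand=1,
)

```text
clock: 50.2
position: [0.6231, 0.1065, 0.2407]
ee_rot: [0.999, 0.033, -0.0, -0.0]
ft_force: [-0.2, -1.0, 1.2]
grip_width: 1.0
grasp_force: 0.0
```

```bash
python3 -c "
from h import *
plan((.6215,.1050,.153),.069)"
```

```text
xyz [-0.0017  0.0014  0.0877] rot [-0.01  0.01 -0.13] dist 0.088
```

Call:
carry_out(
  motion=[
    {"xyz": [-0.0017, 0.0014, 0.035], "angular": [0, 0, 0]},
    {"xyz": [-0.0017, 0.0014, 0.065], "angular": [0, 0, 0]},
    {"xyz": [-0.0017, 0.0014, 0.083], "angular": [0, 0, 0]},
    {"xyz": [-0.0017, 0.0014, 0.0875], "angular": [0, 0, 0]},
    {"xyz": [-0.0017, 0.0014, 0.0875], "angular": [0, 0, 0]},
  ],
)

```text
clock: 50.7
position: [0.6219, 0.1045, 0.1543]
ee_rot: [0.999, 0.033, 0.001, 0.0]
ft_force: [-0.0, 0.8, 1.0]
grip_width: 0.999
grasp_force: 0.0
```

Call:
carry_out(
  motion=[
    {"xyz": [0, 0, 0], "angular": [0, 0, 0]},
    {"xyz": [0, 0, 0], "angular": [0, 0, 0]},
    {"xyz": [0, 0, 0], "angular": [0, 0, 0]},
    {"xyz": [0, 0, 0], "angular": [0, 0, 0]},
    {"xyz": [0, 0, 0], "angular": [0, 0, 0]},
    {"xyz": [0, 0, 0], "angular": [0, 0, 0]},
    {"xyz": [0, 0, 0], "angular": [0, 0, 0]},
    {"xyz": [0, 0, 0], "angular": [0, 0, 0]},
  ],
  hand=0,
  grip_force=30,
)

```text
clock: 51.5
position: [0.6221, 0.1047, 0.1531]
ee_rot: [0.999, 0.033, 0.0, 0.0]
ft_force: [-1.2, -0.5, 3.9]
grip_width: 0.155
grasp_force: 31.3
```

Call:
carry_out(
  motion=[
    {"xyz": [0, 0.015, 0], "angular": [0, 0, 0]},
    {"xyz": [0, 0.035, 0], "angular": [0, 0, 0]},
    {"xyz": [0, 0.06, 0], "angular": [0, 0, 0]},
    {"xyz": [0, 0.085, 0], "angular": [0, 0, 0]},
    {"xyz": [0, 0.11, 0], "angular": [0, 0, 0]},
    {"xyz": [0, 0.135, 0], "angular": [0, 0, 0]},
    {"xyz": [0, 0.16, 0], "angular": [0, 0, 0]},
    {"xyz": [0, 0.18, 0], "angular": [0, 0, 0]},
    {"xyz": [0, 0.192, 0], "angular": [0, 0, 0]},
    {"xyz": [0, 0.199, 0], "angular": [0, 0, 0]},
    {"xyz": [0, 0.203, 0], "angular": [0, 0, 0]},
    {"xyz": [0, 0.205, 0], "angular": [0, 0, 0]},
  ],
)

```text
clock: 52.7
position: [0.6362, -0.0991, 0.1531]
ee_rot: [0.999, 0.033, 0.001, -0.0]
ft_force: [4.8, 3.0, 1.0]
grip_width: 0.157
grasp_force: 31.2
```

Call:
carry_out(
  motion=[
    {"xyz": [0, 0.002, 0], "angular": [0, 0, 0]},
    {"xyz": [0, 0.004, 0], "angular": [0, 0, 0]},
    {"xyz": [0, 0.005, 0], "angular": [0, 0, 0]},
    {"xyz": [0, 0.006, 0], "angular": [0, 0, 0]},
    {"xyz": [0, 0.006, 0], "angular": [0, 0, 0]},
  ],
)

```text
clock: 53.2
position: [0.6366, -0.1045, 0.1532]
ee_rot: [0.999, 0.034, 0.001, -0.0]
ft_force: [4.5, 2.8, 2.1]
grip_width: 0.156
grasp_force: 31.2
```

Call:
carry_out(
  motion=[
    {"xyz": [0, 0.002, 0], "angular": [0, 0, 0]},
    {"xyz": [0, 0.003, 0], "angular": [0, 0, 0]},
    {"xyz": [0, 0.004, 0], "angular": [0, 0, 0]},
    {"xyz": [0, 0.004, 0], "angular": [0, 0, 0]},
  ],
)

```text
clock: 53.6
position: [0.6366, -0.1044, 0.1531]
ee_rot: [0.999, 0.035, 0.0, -0.003]
ft_force: [2.1, 12.2, 3.3]
grip_width: 0.152
grasp_force: 31.4
```

Call:
carry_out(
  motion=[
    {"xyz": [0, -0.003, 0], "angular": [0, 0, 0]},
    {"xyz": [0, -0.003, 0], "angular": [0, 0, 0]},
  ],
)

```text
clock: 53.8
position: [0.6366, -0.1045, 0.1531]
ee_rot: [0.999, 0.034, 0.001, -0.001]
ft_force: [4.0, 6.0, 1.9]
grip_width: 0.155
grasp_force: 31.2
```

Call:
carry_out(
  motion=[
    {"xyz": [0, 0, 0], "angular": [0, 0, 0]},
    {"xyz": [0, 0, 0], "angular": [0, 0, 0]},
    {"xyz": [0, 0, 0], "angular": [0, 0, 0]},
    {"xyz": [0, 0, 0], "angular": [0, 0, 0]},
    {"xyz": [0, 0, 0], "angular": [0, 0, 0]},
    {"xyz": [0, 0, -0.04], "angular": [0, 0, 0]},
    {"xyz": [0, 0, -0.09], "angular": [0, 0, 0]},
    {"xyz": [-0.05, -0.01, -0.1], "angular": [0, 0, 0]},
    {"xyz": [-0.1, -0.02, -0.1], "angular": [0, 0, 0]},
    {"xyz": [-0.15, -0.03, -0.1], "angular": [0, 0, 0]},
    {"xyz": [-0.2, -0.03, -0.1], "angular": [0, 0, 0]},
  ],
  hand=1,
)

```text
clock: 54.9
position: [0.4365, -0.0889, 0.2526]
ee_rot: [0.999, 0.034, 0.0, 0.0]
ft_force: [0.5, -0.6, 0.6]
grip_width: 1.0
grasp_force: 0.0
```

```bash
python3 - <<'E'
from h import *
a=camera("scene");b=camera("top");print(tool()[0],tool()[2]["clock"])
I=np.hstack([cv2.resize(a["img"][190:480,270:440],(352,600),interpolation=cv2.INTER_CUBIC),cv2.resize(b["img"][130:280,290:400],(440,600),interpolation=cv2.INTER_CUBIC)])
cv2.imwrite("pics/s10.png",I[:,:,::-1])
# mug / bystander check in scene vs start (scene view)
S=cv2.imread("pics/scene0.png")[:,:,::-1].astype(int);N=a["img"].astype(int)
for n,(x0,y0,x1,y1) in dict(mug=(345,428,400,480),egg=(243,235,268,266),card=(224,148,258,180),pot=(330,130,375,180),tower=(380,348,500,450),pink1=(228,315,260,350),pink2=(243,362,280,398),green=(272,174,302,204),turq=(214,212,244,244)).items():
    d=abs(S[y0:y1,x0:x1]-N[y0:y1,x0:x1]).max(2);print(n,(d>40).mean().round(3))
E
```

```text
[ 0.43324912 -0.09077788  0.25314434] 55.0
mug 0.0
egg 0.092
card 0.156
pot 0.0
tower 0.0
pink1 0.0
pink2 0.0
green 0.591
turq 0.0
```

View pics/s10.png

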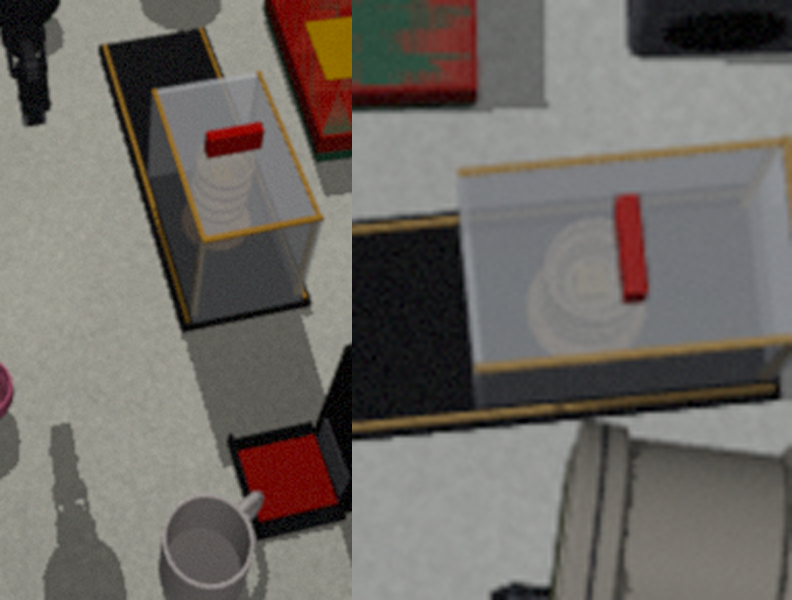

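```bash
python3 - <<'E'
from h import *
b=camera("top")
S=cv2.imread("pics/top0.png")[:,:,::-1].astype(int);N=b["img"].astype(int)
for n,(x0,y0,x1,y1) in dict(egg=(274,300,298,322),card=(128,302,174,340),green=(192,258,222,286),turq=(240,322,268,350)).items():
    d=abs(S[y0:y1,x0:x1]-N[y0:y1,x0:x1]).max(2);print(n,(d>40).mean().round(3))
hand_in()
E
```

```text
egg 0.017
card 0.0
green 0.021
turq 0.0
the job is handed in; nothing more can be done
```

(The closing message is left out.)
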